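Dock a power-supply module with a cam lock

TASK

Push the loose power-supply module along its rails until its bolt head stops in the mouth of the cam lock, then use the screwdriver from the stand to turn the cam disc clockwise until it has drawn the module fully home and is snug, without overtightening it. Put the screwdriver back upright in its stand and leave the other things on the bench where they are.

Things in the scene. Friction and masses are not known exactly. Their poses are not given: they have to be found in the camera images.
- module (a joint): gap (m) between the power-supply module and the lock housing: 0 = fully home, 0.05 = fully out. Grey metal brick, green terminals, 100 mm long, 80 wide, top 73 mm above the bench. Slides on rails only, dragging with about 4 N, stays where left. By hand it goes only until its bolt head (6 mm thick, on the far face) stops in the cam's mouth, 1 to 5.5 mm short of home, unknown as the bolt's length varies.
- push_face (a point): centre of the module's near end face (yellow patch, 80 mm wide, from 13 to 73 mm above the bench), 45 mm above the bench; moves with the module. Its x axis points along the rails towards the lock, z up: push along x.
- cam (a joint): angle (rad) of the lock's cam disc, growing clockwise seen from above. It starts near 0, mouth facing the module; turned on (2.0 at most) it hooks the bolt head and draws the module in, coming tight somewhere between 0.7 and 1.5, different each time. Running takes about 0.1 N m, snug is about 0.3 to 0.4 N m; over 0.5 N m strains the bolt.
- lock_axis (a point): on the cam disc's upright axis, at its top face, 60 mm above the bench; fixed to the dock, x along the rails away from the robot, z up. The disc is light grey metal, 54 mm across, with a dark screwdriver slot 20 mm long, 5 wide, 9 deep across its centre and a red dot at one slot end. At cam angle 0 the slot runs along this frame's y axis; it turns with the disc.
- dock: fixed dock: dark base plate 270 x 110 mm, 12 mm thick, with aluminium rails and a blue lock housing at the far end, 42 mm high. Origin at the centre of the plate's underside, x along the rails away from the robot.
- driver: screwdriver, 135 mm long, 120 g, standing blade down in its stand. Origin at the blade's tip, z up along the tool. Blade 16 mm wide along x, 3 thick along y; shank 8 mm thick; black round collar 38 mm across from 60 to 65 mm above the tip; then a square green handle 24 x 24 mm (sides along x and y), from 65 to 135 mm above the tip.
- driver_handle (a point): middle of the screwdriver's handle, on its axis, 100 mm above the blade's tip; axes as the screwdriver.
- stand: fixed grey stand block 70 x 70 x 66 mm with an upright hole 24 mm across through its middle; the screwdriver's shank hangs in it and the collar rests on the top, so the tip is 6 mm above the bench. Origin at the centre of the underside.
- parts_bin: fixed red open bin 90 x 90 x 45 mm, a bystander; origin at the centre of its underside.
- heatsink: loose finned aluminium heat sink 80 x 55 x 40 mm, a bystander; origin at the centre of its underside.
- switch_box: loose small white box with a red top, 45 x 35 x 57 mm, a bystander; origin at the centre of its underside.
There are look-alikes about, which are no part of the job. There is more than one size of the driver; the one meant has the size given above. Of the things shaped like the stand, the grey one is meant.

How it is judged:
By the outcome, as a careful person would: the job done as asked, in the order asked, and still so for the second after the job is handed in, with the robot touching nothing.
It also fails if it takes over 70 s, if anything falls off the work surface, if the arm or the gripper's body presses on something with over 40 N, if the wrist force passes 120 N, or if a joint passes its speed limit or range.

ROBOT

A 6-joint arm with a two-finger parallel gripper is mounted at the origin on the work surface. World frame = base frame: x ahead of the robot, y to its left, z up, the work surface at z = 0. Lengths are in mm, angles in rad, forces in N, time in s.
With the tool pointing down it reaches from about 375 to 900 mm from the base axis. Payload 3.1 kg.
Tool frame: the origin (TCP) lies at the very end of the fingers, on their centre line; the grasp point (between the pads) lies 19 mm behind it; z points along the fingers, x is the direction in which the jaws open and shut, and the axes are right-handed (so a half turn about z gives the same grasp; the last joint's range is limited). The gripper opens to 87 mm and grips with 3 to 60 N. Pads are 19 mm wide; open, the fingers measure 117 mm over their backs; the gripper's body (75 mm by 190 mm) begins 51 mm behind the grasp point.
Start: joints at [1.058, 0.527, 1.433, -0, 1.181, -0.178], TCP at [205.321, 590.288, 222.548] pointing down, gripper open.
Joint ranges: [-3.08, 3.08], [-0.75, 2.2], [0.22, 2.44], [-1.43, 4.57], [0, 2.65], [-2.85, 2.85]. Speed limits (rad/s): [2.79, 2.79, 3.14, 3.14, 3.14, 3.14].

INTERFACE

Orientations are given as a unit quaternion [x, y, z, w].
In Python, from plant import robot, optics, sign_off gives the robot as it stands.
- The arm moves only by the tool apply_moves, never from a script. Its argument "increments" is a list of rows, each a list of 7 numbers: the turn, a rotation vector about the tool's x, y, z in rad, then the shift along the tool's x, y, z in mm, then the gripper command: -1 is shut, 1 is fully open, values between are in proportion. In form: [[wx, wy, wz, dx, dy, dz, claw], ...]. A call has 1 to 5 rows; each row shifts and turns the pose as measured when the row begins, along the tool's axes as they then stand; what a row does not reach is not made up. A row lasts 1/10 s, in which the tool goes at most 50 mm and 8.59 degrees, less where a joint would pass 70% of its speed; a pose out of reach is approached as far as the arm can. A call is refused whole if a number of a shift passes 50 or a number of a turn 0.15, either way. A call with a gripper value outside its range is refused whole. The fingers move at their own pace and stop on an object; "squeeze" is the grip in N (left out, the last holds). Time passes only in rows, so rows that do not move let the fingers close. It gives the time, the measured TCP pose, the force and the opening at its end, in the units of the state.
- robot.get_state(): the state, without advancing time (a new reading comes with each control period).
- optics.grab_frame(name): name is "scene" or "top" or "wrist"; returns the picture (400x640x3 uint8, red, green, blue); there is no depth.
- optics.camera_model(name): a dict with "K" (3x3 intrinsics, pixels), "xyz" and "attitude" of the camera in the world. Camera axes: x right, y up, looking along -z (the intrinsics and any distortion apply to the point x, -y, -z); pixel columns grow to the right and rows downward; lengths in mm; the calibration is good to about 2 mm. The wrist camera is an equidistant fisheye: a pixel r from the principal point sees the ray r / f radians off the axis. A picture is of the moment at which its call begins: read the wrist's pose just before it. camera_model takes no time and is no camera call; for the wrist camera it gives the pose at the moment of the call.
- sign_off(): hands the job in, once; it reports no verdict.
The state is a dict: "time_s": time; "qpos": joint angles; "qd": joint speeds; "effort": joint torques, N m; "position": TCP position; "eef_rot": TCP orientation; "force": force on the tool from outside, world axes, zero at the start; "torque": the same for the moment, N m; "gripper_width": opening from 0.0 (shut) to 1.0 (fully open).
Only numpy, scipy, OpenCV 4.12 (cv2) and the standard library are available. Lean on these libraries where they do the work, as an engineer would, in place of code of your own. Each camera call takes 0.05 s, during which the arm holds its last target.

## Working session

There is one attempt and no reset: what is moved stays moved. The work goes in short steps, Python scripts to look and compute and a tool call to move; the robot and the scene stay as the last step left them, time stands still between calls to the robot, and variables do not carry over. Pictures are saved under pics/ and viewed, and the job is handed in when it is done.

Besides the shell and the picture viewer there is one more tool, called after "Request:" by a JSON object that holds its "method" and its "body". apply_moves: Moves the arm, as the interface text tells. Its arguments: {"type":"object","properties":{"increments":{"type":"array"},"squeeze":{"type":"number"}},"required":["increments"]}

```bash
mkdir -p pics; ls; python3 - <<'E'
from plant import robot, optics
import cv2
print(robot.get_state())
for n in ["scene","top","wrist"]:
    m=optics.camera_model(n); print(n,m)
    im=optics.grab_frame(n); cv2.imwrite(f"pics/{n}0.png",im[:,:,::-1])
E
```

```text
pics
{'time_s': 0.0, 'qpos': array([ 1.05750274e+00,  5.28449628e-01,  1.43394612e+00,  1.11835417e-05,
        1.18136761e+00, -1.78544494e-01]), 'qd': array([-0.00181353,  0.00078678,  0.00016783,  0.00137599, -0.00087227,
       -0.00083082]), 'effort': array([ 1.65426968e-04, -4.40042710e+01, -1.76591098e+01,  6.32177596e-02,
        5.82849118e-02, -1.38368659e-04]), 'position': array([204.95481978, 589.64749752, 221.56785465]), 'eef_rot': array([ 8.15025968e-01,  5.79423414e-01, -9.84413396e-04,  4.57102664e-04]), 'force': array([-0.16412641,  0.11857618, -0.25368703]), 'torque': array([-0.01733815,  0.02703407,  0.04382281]), 'gripper_width': 1.0012919082364846}
scene {'K': array([[473.38072614,   0.        , 322.6411792 ],
       [  0.        , 473.38072614, 201.9347735 ],
       [  0.        ,   0.        ,   1.        ]]), 'xyz': array([1495.5110628 , -186.32956021,  840.58433812]), 'attitude': array([0.32902476, 0.28492049, 0.56966669, 0.69716776])}
top {'K': array([[375.09501167,   0.        , 322.48124321],
       [  0.        , 375.09501167, 190.6010076 ],
       [  0.        ,   0.        ,   1.        ]]), 'xyz': array([ 395.12074395,  -32.57090218, 1123.65393708]), 'attitude': array([-0.04576796,  0.04710742,  0.71428018, -0.69677113])}
wrist {'K': array([[309.70691629,   0.        , 317.83984548],
       [  0.        , 309.70691629, 196.71532538],
       [  0.        ,   0.        ,   1.        ]]), 'xyz': array([139.77734061, 612.66961121, 383.64055868]), 'attitude': array([-0.10575673, -0.07420823,  0.57471106,  0.80809396])}
```

View pics/scene0.png

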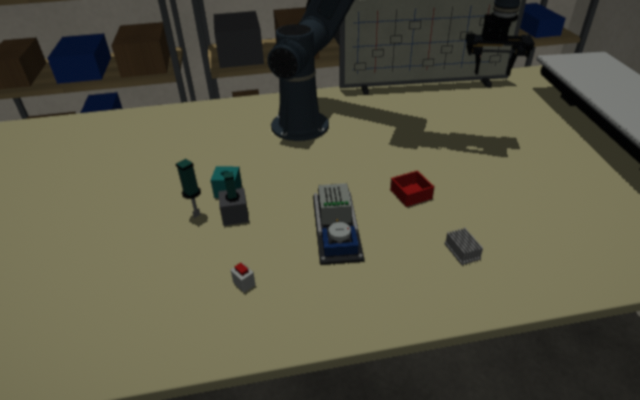

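View pics/top0.png

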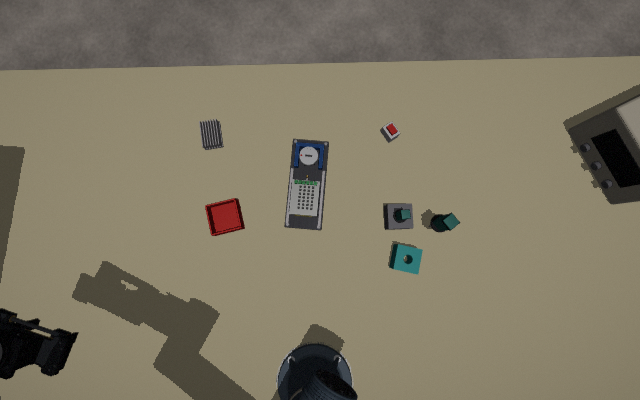

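View pics/wrist0.png

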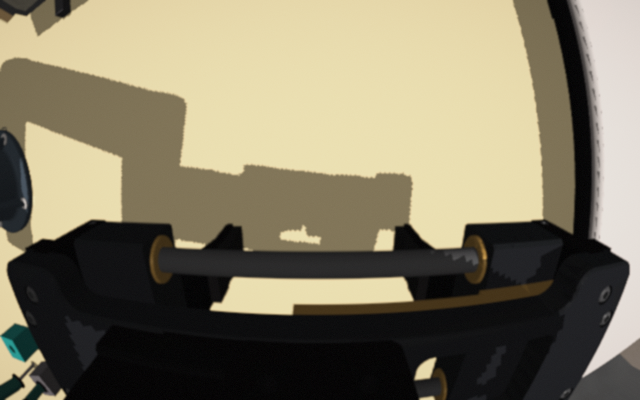

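The scene view shows a small driver in the grey stand at (232,195), a larger driver at (188,180) and an empty teal stand at (226,182). The dock is at (338,225). In the top view the grey stand is at (399,216), the larger driver at (445,222), the teal stand at (407,259) and the dock runs from (304,230) to (310,140). Next I'll enlarge these and set up the helpers.

```bash
cat > h.py <<'E'
import numpy as np, cv2
from scipy.spatial.transform import Rotation as R
def ray(m,u,v,fish=False):
    K=m["K"]; a=(u-K[0,2])/K[0,0]; b=(v-K[1,2])/K[1,1]
    if fish:
        t=np.hypot(a,b); s=np.sin(t)/max(t,1e-9); d=np.array([a*s,b*s,np.cos(t)])
    else: d=np.array([a,b,1.])
    d=d*[1,-1,-1]
    return R.from_quat(m["attitude"]).apply(d/np.linalg.norm(d))
def plane(m,u,v,z,fish=False):
    d=ray(m,u,v,fish); c=np.array(m["xyz"]); return c+d*(z-c[2])/d[2]
def proj(m,p,fish=False):
    q=R.from_quat(m["attitude"]).inv().apply(np.array(p)-m["xyz"])*[1,-1,-1]; K=m["K"]
    if fish:
        r=np.hypot(q[0],q[1]); t=np.arctan2(r,q[2]); a,b=q[0]/r*t,q[1]/r*t
    else: a,b=q[0]/q[2],q[1]/q[2]
    return np.array([K[0,0]*a+K[0,2],K[1,1]*b+K[1,2]])
E
python3 - <<'E'
from h import *
from plant import optics
t=optics.camera_model("top"); s=optics.camera_model("scene")
a=cv2.imread("pics/top0.png"); b=cv2.imread("pics/scene0.png")
ca=cv2.resize(a[125:285,275:475],None,fx=4,fy=3.75*4/3.75,interpolation=cv2.INTER_CUBIC)
cv2.imwrite("pics/c_top.png",ca[:600])
cb=cv2.resize(b[150:270,170:370],None,fx=4,fy=4,interpolation=cv2.INTER_CUBIC)
cv2.imwrite("pics/c_scene.png",cb)
print("stand",plane(t,399,216,66),"bigdriver base",plane(t,440,222,0),"teal",plane(t,407,259,66))
print("lock",plane(t,308,155,60),"plate ends",plane(t,304,229,12),plane(t,310,140,12))
print("sb",plane(t,391,131,57),"bin",plane(t,225,217,45),"hs",plane(t,211,135,40))
E
```

```text
stand [ 457.35627331 -250.18021873   66.        ] bigdriver base [ 4.40287488e+02 -3.85348455e+02  2.27373675e-13] teal [ 337.52069531 -266.2374521    66.        ]
lock [640.733196     3.00836547  60.        ] plate ends [429.19039158  20.81649886  12.        ] [698.29602169  -2.39364889  12.        ]
sb [ 707.22557155 -241.43596641   57.        ] bin [468.1301237  245.55583462  45.        ] hs [713.20416895 290.68575712  40.        ]
```

View pics/c_top.png

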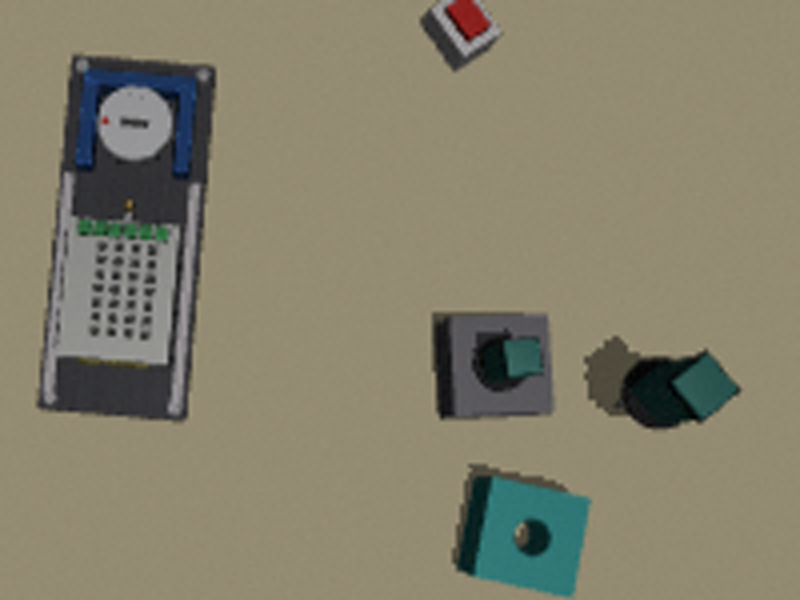

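View pics/c_scene.png

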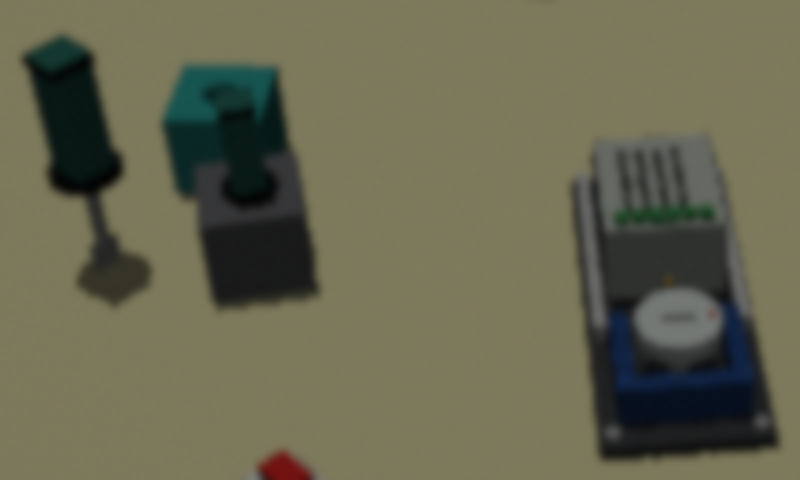

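The driver in the grey stand (top view (402,215)) has a handle about 24 mm wide and its collar rests on the grey stand. That matches the description. The one at (445,222) is larger and free-standing, and the teal block is an empty look-alike. Next, tool geometry and the first move over the dock.

```bash
cat >> h.py <<'E'
def goto(xyz,yaw,note=""):
    """tool down, tool x axis at world yaw; prints total rotvec & shift in the present tool frame"""
    from plant import robot
    s=robot.get_state(); Rc=R.from_quat(s["eef_rot"])
    Rt=R.from_euler("z",yaw)*R.from_euler("x",np.pi)
    rv=(Rc.inv()*Rt).as_rotvec(); d=Rc.inv().apply(np.array(xyz)-s["position"])
    print(note,"rotvec",rv.round(3),"shift",d.round(1),"t",round(s["time_s"],2),"F",s["force"].round(1),"T",s["torque"].round(3),"g",round(s["gripper_width"],3),"q",s["qpos"].round(2))
    x=Rc.as_matrix()[:,0]; print("  pos",s["position"].round(1),"yaw",round(np.arctan2(x[1],x[0]),4),"tilt z",Rc.as_matrix()[:,2].round(4))
E
python3 - <<'E'
from h import *
from plant import robot,optics
s=robot.get_state(); M=R.from_quat(s["eef_rot"]); m=optics.camera_model("wrist")
print(M.as_matrix().round(3)); print("cam in tool",M.inv().apply(m["xyz"]-s["position"]), M.inv().apply(-R.from_quat(m["attitude"]).as_matrix()[:,2]))
a=-0.086
for y in (a+np.pi/2,a-np.pi/2): goto([400,20,220],y)
# finer dock edges from top
t=optics.camera_model("top"); im=cv2.imread("pics/top0.png")
def P(x,y,z): return plane(t,275+x/4,125+y/4,z).round(1)
print("plate corners",P(75,56,12),P(215,66,12),P(185,419,12),P(38,407,12))
print("lock",P(135,123,60),"slot ends",P(119,122,60),P(149,124,60),"top near edge",P(112,360,73),"handle top",P(522,356,141),"collar",P(494,360,70))
E
```

```text
[[ 0.329  0.944 -0.001]
 [ 0.944 -0.329 -0.001]
 [-0.002 -0.    -1.   ]]
cam in tool [-6.93971272e-02 -6.91983060e+01 -1.61957635e+02] [3.48141113e-04 2.56543515e-01 9.66532619e-01]
 rotvec [-0.     0.002 -0.249] shift [-474.1  371.3    2.5] t 0.15 F [ 0.   0.4 -0. ] T [ 0.036 -0.018  0.001] g 1.002 q [ 1.06  0.53  1.43 -0.    1.18 -0.18]
  pos [205.1 589.8 221.8] yaw 1.236 tilt z [-8.0e-04 -1.5e-03 -1.0e+00]
 rotvec [2.000e-03 1.000e-03 2.893e+00] shift [-474.1  371.3    2.5] t 0.15 F [ 0.   0.4 -0. ] T [ 0.036 -0.018  0.001] g 1.002 q [ 1.06  0.53  1.43 -0.    1.18 -0.18]
  pos [205.1 589.8 221.8] yaw 1.236 tilt z [-8.0e-04 -1.5e-03 -1.0e+00]
plate corners [702.6  47.   12. ] [692.2 -59.3  12. ] [425.7 -30.   12. ] [437.2  78.2  12. ]
lock [638.5   0.9  60. ] slot ends [639.5  12.4  60. ] [637.5  -9.2  60. ] top near edge [466.4  20.   73. ] handle top [ 457.8 -252.1  141. ] collar [ 460.  -248.1   70. ]
```

Request:
{"method": "apply_moves", "body": {"increments": [[0, 0, 0, -35, 29, 0, -1], [0, 0, 0, -35, 29, 0, -1], [0, 0, 0, -35, 29, 0, -1], [0, 0, 0, -35, 29, 0, -1], [0, 0, 0, -35, 29, 0, -1]], "squeeze": 30}}

```text
time_s: 0.65
position: [285.4, 375.9, 219.7]
eef_rot: [0.812, 0.584, 0.001, -0.001]
force: [1.1, 0.6, 0.3]
gripper_width: 0.627
```

Request:
{"method": "apply_moves", "body": {"increments": [[0, 0, 0, -35, 29, 0, -1], [0, 0, 0, -35, 29, 0, -1], [0, 0, 0, -35, 29, 0, -1], [0, 0, 0, -35, 29, 0, -1], [0, 0, 0, -35, 29, 0, -1]]}}

```text
time_s: 1.15
position: [368.4, 155.3, 219.5]
eef_rot: [0.811, 0.585, 0.001, -0.0]
force: [-0.2, 0.6, -0.7]
gripper_width: 0.175
```

```bash
python3 -c "
from h import *
goto([425,25,220],1.458)"
```

```text
rotvec [ 0.001 -0.002 -0.209] shift [-105.7   94.9   -0.6] t 1.15 F [-0.2  0.6 -0.7] T [-0.014 -0.008  0.05 ] g 0.175 q [ 0.12  0.23  1.97  0.    0.94 -1.13]
  pos [368.4 155.3 219.5] yaw 1.2492 tilt z [ 0.0019  0.0018 -1.    ]
```

Request:
{"method": "apply_moves", "body": {"increments": [[0, 0, 0, -35, 32, 0, -1], [0, 0, 0, -35, 32, 0, -1], [0, 0, 0, -35, 32, 0, -1], [0, 0, -0.11, 0, 0, 0, -1], [0, 0, -0.1, 0, 0, 0, -1]]}}

```text
time_s: 1.65
position: [431.0, 12.6, 219.8]
eef_rot: [0.747, 0.665, 0.002, 0.002]
force: [-0.1, 0.1, -0.3]
gripper_width: 0.002
```

```bash
python3 - <<'E'
from h import *
from plant import optics
goto([425,25,220],1.458)
im=optics.grab_frame("wrist"); cv2.imwrite("pics/w1.png",im[:,:,::-1])
E
```

```text
rotvec [ 0.007 -0.001 -0.003] shift [11.6 -7.4 -0.2] t 1.65 F [-0.1  0.1 -0.3] T [0.045 0.053 0.001] g 0.002 q [-0.23  0.27  1.9   0.    0.96 -1.69]
  pos [431.   12.6 219.8] yaw 1.455 tilt z [ 6.6e-03  1.0e-04 -1.0e+00]
```

View pics/w1.png

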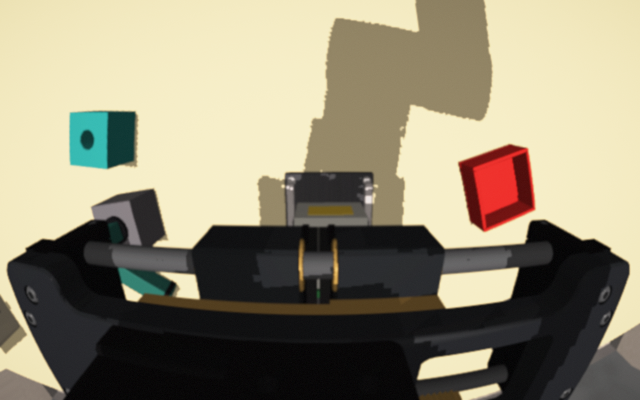

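The wrist view has image up pointing toward the robot. The yellow patch is at about (330,211) and the near edge of the plate runs from (286,173) to (373,173). The gripper hides the rest.

```bash
python3 - <<'E'
from h import *
from plant import optics
m=optics.camera_model("wrist")
im=cv2.imread("pics/w1.png"); c=cv2.resize(im[160:240,250:410],None,fx=5,fy=5,interpolation=cv2.INTER_CUBIC); cv2.imwrite("pics/w1c.png",c)
hsv=cv2.cvtColor(im,cv2.COLOR_BGR2HSV); k=cv2.inRange(hsv[195:225,290:370],(18,120,60),(35,255,255)); ys,xs=np.nonzero(k); print(len(xs),xs.mean()+290,ys.mean()+195,xs.min()+290,xs.max()+290,ys.min()+195,ys.max()+195)
for p in ((286,173),(373,173)): print(plane(m,*p,12,True).round(1))
for z in (45,60,73): print(z,plane(m,xs.mean()+290,ys.mean()+195,z,True).round(1))
E
```

```text
394 329.94416243654825 210.0482233502538 308 352 206 214
[428.2 -26.3  12. ]
[439.9  79.4  12. ]
45 [470.5  21.8  45. ]
60 [465.7  21.7  60. ]
73 [461.5  21.7  73. ]
```

View pics/w1c.png

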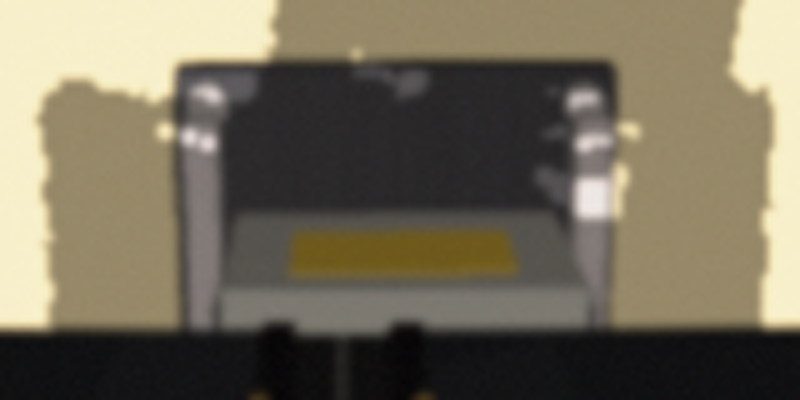

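Request:
{"method": "apply_moves", "body": {"increments": [[0, 0, -0.003, 14, -3, 10, -1], [0, 0, 0, 0, 0, 44, -1], [0, 0, 0, 0, 0, 44, -1], [0, 0, 0, 0, 0, 44, -1], [0, 0, 0, 0, 0, 34, -1]]}}

```text
time_s: 2.2
position: [440.7, 25.8, 44.6]
eef_rot: [0.747, 0.664, 0.009, 0.012]
force: [0.6, -0.6, -0.2]
gripper_width: 0.009
```

```bash
python3 -c "
from h import *
goto([430,27,42],1.459)"
```

```text
rotvec [ 0.03   0.001 -0.006] shift [ -0.1 -10.8   2.2] t 2.2 F [ 0.6 -0.6 -0.2] T [-0.014  0.039  0.013] g 0.009 q [-0.2   0.62  2.05  0.    0.44 -1.65]
  pos [440.7  25.8  44.6] yaw 1.4528 tilt z [ 0.0294 -0.0049 -0.9996]
```

Request:
{"method": "apply_moves", "body": {"increments": [[0.03, 0, -0.006, 0, 0, 3, -1], [0, 0, 0, 0, 6, 0, -1], [0, 0, 0, 0, 6, 0, -1], [0, 0, 0, 0, 6, 0, -1], [0, 0, 0, 0, 6, 0, -1]]}}

```text
time_s: 2.7
position: [460.1, 25.1, 37.0]
eef_rot: [0.747, 0.665, -0.006, -0.006]
force: [-5.0, -0.4, -2.9]
gripper_width: 0.009
```

Request:
{"method": "apply_moves", "body": {"increments": [[0, 0, 0, 0, 6, 0, -1], [0, 0, 0, 0, 6, 0, -1], [0, 0, 0, 0, 6, 0, -1]]}}

```text
time_s: 3.0
position: [473.1, 23.7, 37.2]
eef_rot: [0.746, 0.666, -0.009, -0.01]
force: [-4.6, -1.3, -0.7]
gripper_width: 0.006
```

```bash
python3 - <<'E'
from h import *
from plant import optics
goto([430,27,42],1.459)
im=optics.grab_frame("top"); cv2.imwrite("pics/t2.png",cv2.resize(im[125:255,255:355,::-1],None,fx=5,fy=4.5,interpolation=cv2.INTER_CUBIC))
E
```

```text
rotvec [-0.028  0.    -0.002] shift [ -1.7 -43.3  -3.6] t 3.0 F [-4.6 -1.3 -0.7] T [-0.115  0.744 -0.026] g 0.006 q [-0.18  0.67  1.93 -0.    0.57 -1.64]
  pos [473.1  23.7  37.2] yaw 1.4566 tilt z [-0.0275  0.0027 -0.9996]
```

View pics/t2.png

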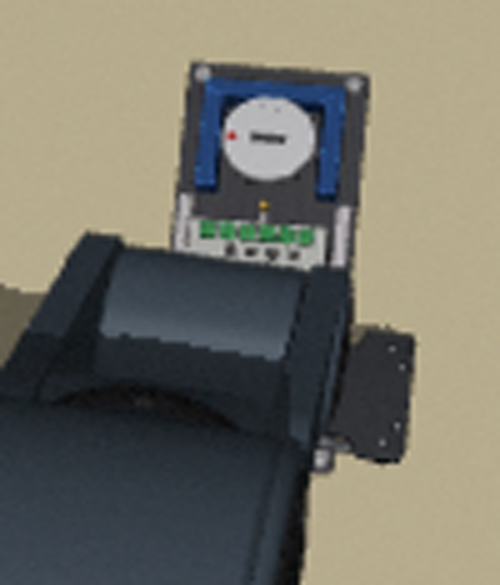

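The module is sliding with about 4.6 N of drag. In the enlarged view the bolt is at (262,207), still short of the cam.

Request:
{"method": "apply_moves", "body": {"increments": [[-0.02, 0, 0, 0, 5, -1, -1], [0, 0, 0, 0, 5, 0, -1], [0, 0, 0, 0, 5, 0, -1], [0, 0, 0, 0, 5, 0, -1]]}}

```text
time_s: 3.45
position: [492.1, 21.7, 38.1]
eef_rot: [0.746, 0.666, -0.003, -0.003]
force: [-4.8, -0.6, -2.1]
gripper_width: 0.006
```

Request:
{"method": "apply_moves", "body": {"increments": [[0, 0, 0, 0, 4, 0, -1], [0, 0, 0, 0, 4, 0, -1]]}}

```text
time_s: 3.65
position: [497.4, 21.2, 38.1]
eef_rot: [0.746, 0.666, -0.006, -0.006]
force: [-13.7, -0.6, 9.3]
gripper_width: 0.001
```

Request:
{"method": "apply_moves", "body": {"increments": [[0, 0, 0, 0, 3, 0, -1], [0, 0, 0, 0, 3, 0, -1]]}}

```text
time_s: 3.85
position: [496.9, 21.3, 38.2]
eef_rot: [0.746, 0.666, -0.011, -0.012]
force: [-10.5, -1.8, 5.2]
gripper_width: 0.007
```

Request:
{"method": "apply_moves", "body": {"increments": [[-0.03, 0, 0, 0, 3, 0, -1], [0, 0, 0, 0, 5, 0, -1]]}}

```text
time_s: 4.05
position: [497.5, 21.4, 38.1]
eef_rot: [0.745, 0.667, -0.006, -0.006]
force: [-15.8, -1.5, 10.5]
gripper_width: 0.004
```

Request:
{"method": "apply_moves", "body": {"increments": [[0, 0, 0, 0, -12, 0, -1], [0, 0, 0, 0, -20, -5, -1], [0, 0, 0, 0, 0, -45, -1], [0, 0, 0, 0, 0, -45, -1], [0, 0, 0, 0, 0, -45, -1]]}}

```text
time_s: 4.55
position: [477.3, 23.2, 180.6]
eef_rot: [0.747, 0.665, 0.002, 0.001]
force: [1.7, 0.2, -0.6]
gripper_width: 0.007
```

```bash
python3 - <<'E'
from h import *
from plant import optics
goto([458,-250,240],1.459)
im=optics.grab_frame("scene"); cv2.imwrite("pics/s3.png",im[:,:,::-1]); cv2.imwrite("pics/s3c.png",cv2.resize(im[170:270,300:380,::-1],None,fx=6,fy=6,interpolation=cv2.INTER_CUBIC))
im=optics.grab_frame("wrist"); cv2.imwrite("pics/w3.png",im[:,:,::-1])
E
```

```text
rotvec [ 0.005 -0.001 -0.003] shift [-273.6   12.4  -59.5] t 4.55 F [ 1.7  0.2 -0.6] T [ 0.037 -0.097 -0.003] g 0.007 q [-0.19  0.39  1.84  0.    0.9  -1.64]
  pos [477.3  23.2 180.6] yaw 1.456 tilt z [ 4.6e-03  1.0e-04 -1.0e+00]
```

View pics/s3c.png

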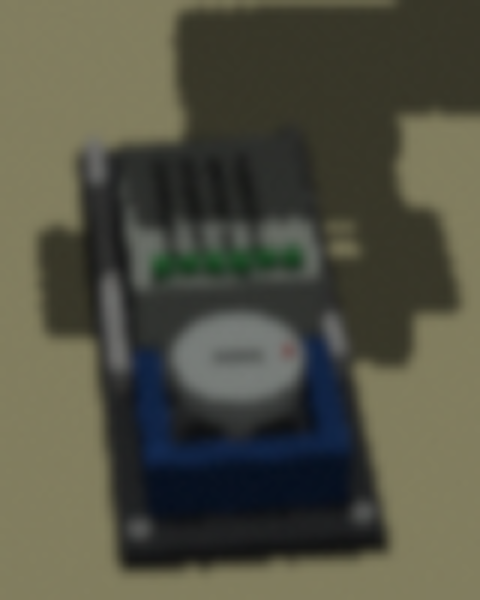

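View pics/w3.png

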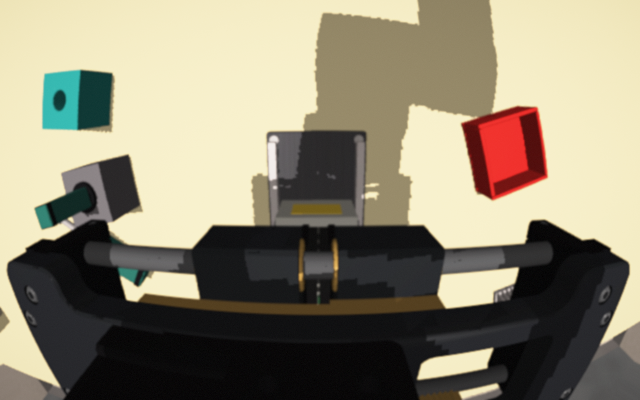

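The bolt end is now hidden under the disc and the push stopped at x≈497 with 16 N against it, so the module is at the cam's mouth. The grey stand with the small driver is at (95,195) in the wrist view. Next I'll move to look at it.

Request:
{"method": "apply_moves", "body": {"increments": [[0, 0, 0, -10, 10, -45, 1], [0, 0, 0, -45, 11, -5, 1], [0, 0, 0, -45, 11, -3, 1], [0, 0, 0, -45, 11, -2, 1], [0, 0, 0, -45, 11, -2, 1]]}}

```text
time_s: 5.15
position: [525.9, -175.2, 247.2]
eef_rot: [0.743, 0.669, 0.017, 0.023]
force: [0.5, 0.6, -0.7]
gripper_width: 0.371
```

Request:
{"method": "apply_moves", "body": {"increments": [[0, 0, 0, -40, 11, -2, 1], [0, 0, 0, -40, 11, 0, 1], [0, 0, 0, 0, 0, 0, 1]]}}

```text
time_s: 5.45
position: [547.3, -271.7, 254.0]
eef_rot: [0.745, 0.666, 0.019, 0.035]
force: [-0.4, 0.2, 0.4]
gripper_width: 0.646
```

```bash
python3 - <<'E'
from h import *
from plant import optics
goto([520,-250,240],1.459)
import json
m=optics.camera_model("wrist"); np.savez("w4.npz",**m)
im=optics.grab_frame("wrist"); cv2.imwrite("pics/w4.png",im[:,:,::-1])
E
```

```text
rotvec [0.077 0.018 0.001] shift [ 18.8 -30.5  11.4] t 5.45 F [-0.4  0.2  0.4] T [ 0.009  0.042 -0.051] g 0.646 q [-0.66  0.44  1.5   0.03  1.13 -2.13]
  pos [ 547.3 -271.7  254. ] yaw 1.459 tilt z [ 0.0747 -0.0267 -0.9968]
```

View pics/w4.png

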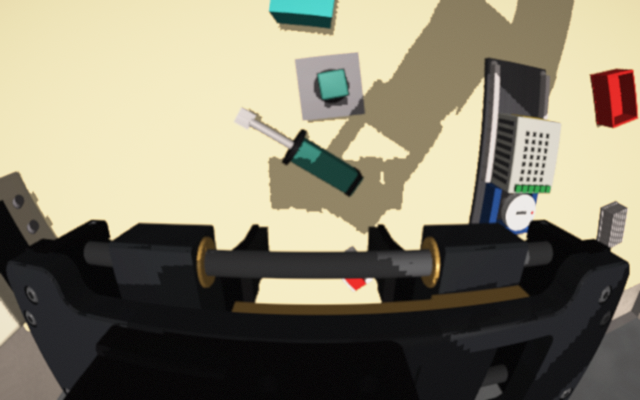

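The wrist view shows the stand and its driver handle at (331,84). The look-alike driver, tip at (245,117) and handle end at (355,180), no longer looks upright. I'll check with the other cameras.

```bash
python3 - <<'E'
from h import *
from plant import optics
m=dict(np.load("w4.npz"))
for p in ((245,117),(355,183),(300,145)): print(plane(m,*p,0,True).round(0),plane(m,*p,30,True).round(0))
for n in ("scene","top"):
    im=optics.grab_frame(n); cv2.imwrite(f"pics/{n}5.png",im[:,:,::-1])
a=cv2.imread("pics/scene5.png"); b=cv2.imread("pics/top5.png"); a0=cv2.imread("pics/s3.png")
cv2.imwrite("pics/c5.png",np.hstack([cv2.resize(x,None,fx=3,fy=3,interpolation=cv2.INTER_CUBIC) for x in (a[150:300,160:290],a0[150:300,160:290])]))
cv2.imwrite("pics/c5b.png",cv2.resize(b[170:290,350:490],None,fx=4,fy=4))
E
```

```text
[ 485. -368.    0.] [ 484. -360.   30.]
[ 594. -230.    0.] [ 585. -232.   30.]
[ 533. -299.    0.] [ 528. -296.   30.]
```

View pics/c5.png

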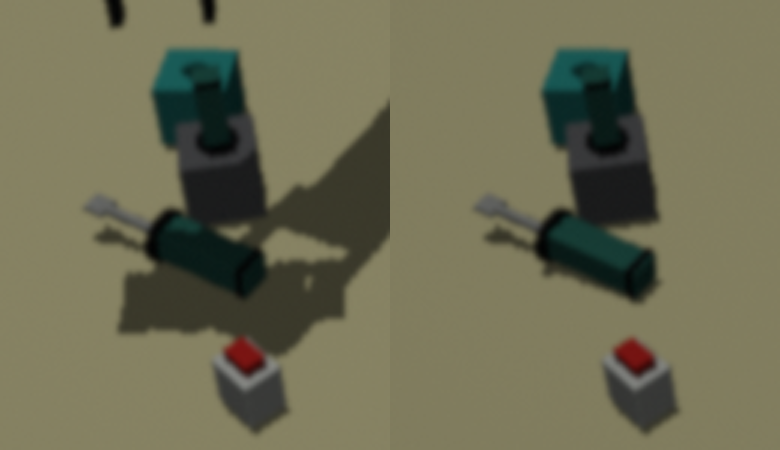

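View pics/c5b.png

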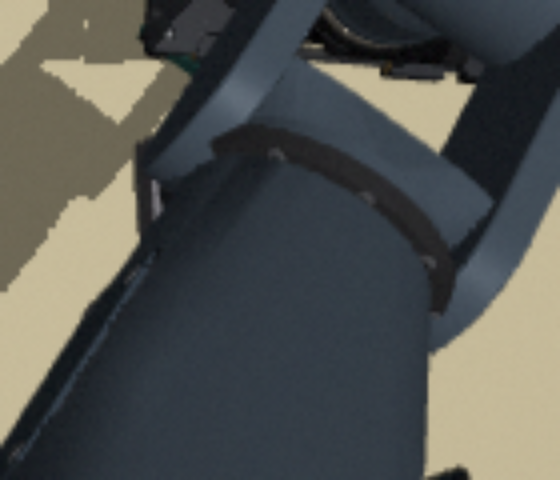

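The look-alike driver toppled by itself: it was already lying in the t=4.5 s picture, when the arm was over the dock and far from it. I'll leave it alone and keep clear. Next I'll measure the real driver's handle and check it in a crop.

```bash
python3 - <<'E'
from h import *
m=dict(np.load("w4.npz")); im=cv2.imread("pics/w4.png")
x0,y0=285,40
c=cv2.resize(im[y0:y0+95,x0:x0+95],None,fx=6,fy=6,interpolation=cv2.INTER_CUBIC); cv2.imwrite("pics/w4c.png",c)
hsv=cv2.cvtColor(im,cv2.COLOR_BGR2HSV); k=np.zeros(im.shape[:2],np.uint8)
k[y0:y0+95,x0:x0+95]=cv2.inRange(hsv[y0:y0+95,x0:x0+95],(70,80,90),(100,255,255))
cs,_=cv2.findContours(k,0,2); cc=max(cs,key=cv2.contourArea); r=cv2.minAreaRect(cc); print(r)
b=cv2.boxPoints(r); w=np.array([plane(m,*p,141,True) for p in b]); print(w.round(1)); print("centre",w.mean(0).round(1))
for i in range(4): d=w[(i+1)%4]-w[i]; print(np.hypot(*d[:2]).round(1),np.arctan2(d[1],d[0]).round(3))
E
```

```text
((332.50506591796875, 83.52853393554688), (26.936725616455078, 27.689794540405273), 79.99201965332031)
[[ 448.9 -264.   141. ]
 [ 447.  -240.6  141. ]
 [ 470.4 -239.   141. ]
 [ 472.2 -262.6  141. ]]
centre [ 459.6 -251.5  141. ]
23.5 1.648
23.4 0.068
23.7 -1.493
23.4 -3.082
```

View pics/w4c.png

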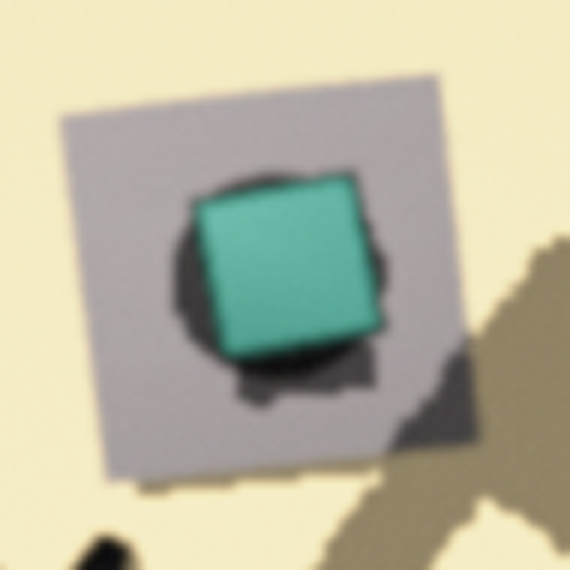

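Confirmed: the handle top is about 23.5 mm square, matching the 24 mm driver, and it sits in the grey block. Centre is (459.6,-251.5) and side yaw about 0.07.

Request:
{"method": "apply_moves", "body": {"increments": [[0.075, 0.018, -0.09, 0, 0, 0, 1], [0, 0, -0.09, 0, 0, 0, 1], [0, 0, 0, 0, 0, 0, 1]]}}

```text
time_s: 5.9
position: [544.7, -259.3, 252.5]
eef_rot: [0.677, 0.736, -0.0, -0.005]
force: [-0.3, -0.3, 0.2]
gripper_width: 0.983
```

```bash
python3 -c "
from h import *
goto([459.6,-251.5,175],1.64)"
```

```text
rotvec [-0.007 -0.006  0.014] shift [ 14.4 -83.6  78.1] t 5.9 F [-0.3 -0.3  0.2] T [ 0.    -0.009  0.031] g 0.983 q [-0.63  0.47  1.45  0.    1.23 -2.28]
  pos [ 544.7 -259.3  252.5] yaw 1.6542 tilt z [-0.0074  0.0058 -1.    ]
```

Request:
{"method": "apply_moves", "body": {"increments": [[0, 0, 0, 7, -42, 10, 1], [0, 0, 0, 7, -42, 20, 1], [0, 0, 0, 0, 0, 25, 1], [0, 0, 0, 0, 0, 0, 1]]}}

```text
time_s: 6.3
position: [458.9, -246.4, 197.6]
eef_rot: [0.677, 0.736, 0.001, -0.002]
force: [-0.3, 0.8, -0.3]
gripper_width: 0.998
```

```bash
python3 - <<'E'
from h import *
from plant import optics
goto([459.6,-251.5,160],1.64)
im=optics.grab_frame("wrist"); cv2.imwrite("pics/w6.png",im[:,:,::-1])
im=optics.grab_frame("scene"); cv2.imwrite("pics/s6.png",cv2.resize(im[100:230,150:310,::-1],None,fx=4,fy=4))
E
```

```text
rotvec [-0.002 -0.004  0.014] shift [-5.3  0.4 37.6] t 6.3 F [-0.3  0.8 -0.3] T [ 0.043 -0.009  0.02 ] g 0.998 q [-0.71  0.42  1.72  0.    1.01 -2.36]
  pos [ 458.9 -246.4  197.6] yaw 1.6542 tilt z [-0.002   0.0035 -1.    ]
```

View pics/s6.png

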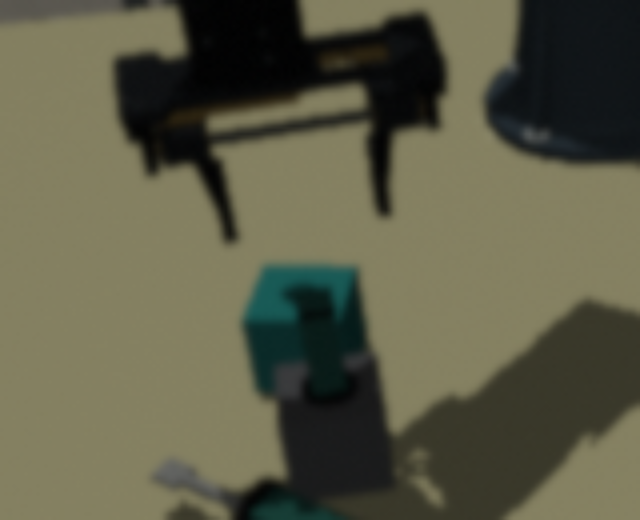

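View pics/w6.png

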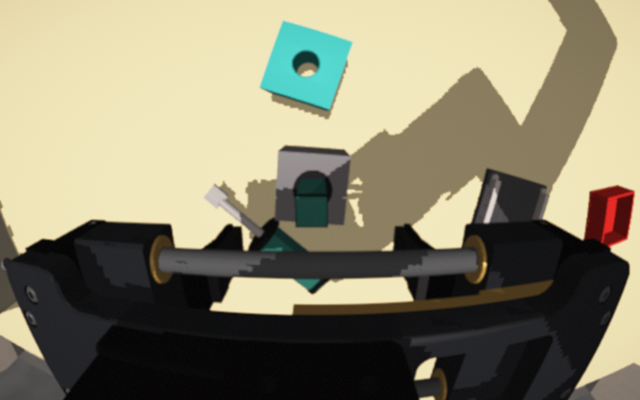

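The fingers straddle the handle at (312,205) in the wrist view. I'll correct 5 mm along x and descend.

Request:
{"method": "apply_moves", "body": {"increments": [[0, 0, 0.014, -5, 0, 25, 1], [0, 0, 0, 0, 0, 30, 1], [0, 0, 0, 0, 0, 30, 1], [0, 0, 0, 0, 0, 25, 1], [0, 0, 0, 0, 0, 0, 1]]}}

```text
time_s: 6.9
position: [474.6, -259.1, 95.7]
eef_rot: [0.681, 0.732, 0.002, 0.014]
force: [-0.4, 0.4, 0.7]
gripper_width: 1.001
```

```bash
python3 - <<'E'
from h import *
goto([459.6,-251.5,83],1.64)
E
```

```text
rotvec [0.021 0.018 0.003] shift [  8.9 -14.7  12.2] t 6.9 F [-0.4  0.4  0.7] T [0.037 0.039 0.014] g 1.001 q [-0.71  0.59  1.78  0.    0.74 -2.35]
  pos [ 474.6 -259.1   95.7] yaw 1.6425 tilt z [ 0.0227 -0.0169 -0.9996]
```

Request:
{"method": "apply_moves", "body": {"increments": [[0.02, 0.018, 0.003, 9, -15, 0, 1], [0, 0, 0, 0, 0, 0, 1]]}}

```text
time_s: 7.1
position: [460.4, -251.6, 97.4]
eef_rot: [0.682, 0.731, 0.0, 0.002]
force: [0.8, 0.3, -0.4]
gripper_width: 1.003
```

```bash
python3 - <<'E'
from h import *
goto([459.6,-251.5,83],1.64)
E
```

```text
rotvec [0.003 0.002 0.001] shift [ 0.2 -0.8 14.4] t 7.1 F [ 0.8  0.3 -0.4] T [ 0.077 -0.01   0.001] g 1.003 q [-0.71  0.58  1.8   0.    0.76 -2.36]
  pos [ 460.4 -251.6   97.4] yaw 1.6406 tilt z [ 0.0031 -0.0018 -1.    ]
```

Request:
{"method": "apply_moves", "body": {"increments": [[0, 0, 0, 0, 0, 14, 1], [0, 0, 0, 0, -1, 0, 1]]}}

```text
time_s: 7.3
position: [461.2, -253.0, 85.4]
eef_rot: [0.682, 0.731, 0.001, 0.005]
force: [-0.4, -0.2, 0.7]
gripper_width: 1.0
```

```bash
python3 - <<'E'
from h import *
goto([459.6,-251.5,83],1.64)
E
```

```text
rotvec [0.008 0.007 0.001] shift [ 1.6 -1.5  2.4] t 7.3 F [-0.4 -0.2  0.7] T [ 0.04   0.018 -0.027] g 1.0 q [-0.71  0.6   1.81  0.    0.72 -2.36]
  pos [ 461.2 -253.    85.4] yaw 1.6406 tilt z [ 0.0082 -0.0062 -0.9999]
```

Request:
{"method": "apply_moves", "body": {"increments": [[0.008, 0.007, 0, 2, -2, 2, 0.4], [0, 0, 0, 0, 0, 0, -1], [0, 0, 0, 0, 0, 0, -1], [0, 0, 0, 0, 0, 0, -1], [0, 0, 0, 0, 0, 0, -1]], "squeeze": 45}}

```text
time_s: 7.8
position: [459.6, -251.8, 84.3]
eef_rot: [0.682, 0.731, 0.0, 0.001]
force: [-0.1, -0.1, 0.1]
gripper_width: 0.629
```

Request:
{"method": "apply_moves", "body": {"increments": [[0, 0, 0, 0, 0, 0, -1], [0, 0, 0, 0, 0, 0, -1], [0, 0, 0, 0, 0, 0, -1]]}}

```text
time_s: 8.1
position: [459.7, -252.0, 84.4]
eef_rot: [0.682, 0.731, 0.0, 0.001]
force: [-0.6, -0.8, 0.1]
gripper_width: 0.353
```

```bash
python3 - <<'E'
from h import *
goto([459.6,-251.5,83],1.64)
E
```

```text
rotvec [0.001 0.001 0.   ] shift [ 0.5 -0.1  1.4] t 8.1 F [-0.6 -0.8  0.1] T [ 0.019 -0.057  0.031] g 0.353 q [-0.71  0.61  1.8  -0.    0.73 -2.35]
  pos [ 459.7 -252.    84.4] yaw 1.6402 tilt z [ 0.0014 -0.0012 -1.    ]
```

Request:
{"method": "apply_moves", "body": {"increments": [[0, 0, 0, 0, 0, 0, -1], [0, 0, 0, 0, 0, 0, -1], [0, 0, 0, 0, 0, 0, -1]]}}

```text
time_s: 8.4
position: [459.7, -251.8, 84.4]
eef_rot: [0.682, 0.731, 0.0, 0.001]
force: [0.3, 0.5, -0.1]
gripper_width: 0.273
```

```bash
python3 - <<'E'
from h import *
goto([459.6,-251.5,83],1.64)
E
```

```text
rotvec [0.001 0.001 0.   ] shift [ 0.4 -0.1  1.4] t 8.4 F [ 0.3  0.5 -0.1] T [ 0.02   0.009 -0.023] g 0.273 q [-0.71  0.61  1.8   0.    0.73 -2.35]
  pos [ 459.7 -251.8   84.4] yaw 1.6401 tilt z [ 0.0013 -0.001  -1.    ]
```

Request:
{"method": "apply_moves", "body": {"increments": [[0, 0, 0, 0, 0, -10, -1], [0, 0, 0, 0, 0, -10, -1], [0, 0, 0, 0, 0, -10, -1], [0, 0, 0, 0, 0, 0, -1]]}}

```text
time_s: 8.8
position: [459.4, -251.6, 116.8]
eef_rot: [0.682, 0.731, 0.0, 0.0]
force: [1.0, -0.5, -1.9]
gripper_width: 0.27
```

```bash
python3 - <<'E'
from h import *
goto([459.6,-251.5,160],1.64)
E
```

```text
rotvec [0.001 0.001 0.   ] shift [  0.1   0.2 -43.2] t 8.8 F [ 1.  -0.5 -1.9] T [ 0.033 -0.005 -0.005] g 0.27 q [-0.71  0.55  1.78  0.    0.81 -2.35]
  pos [ 459.4 -251.6  116.8] yaw 1.6401 tilt z [ 6.e-04 -5.e-04 -1.e+00]
```

Request:
{"method": "apply_moves", "body": {"increments": [[0, 0, 0, 0, 0, -12, -1], [0, 0, 0, 0, 0, -12, -1], [0, 0, 0, 0, 0, -12, -1], [0, 0, 0, 0, 0, -25, -1], [0, 0, 0, 0, 0, -30, -1]]}}

```text
time_s: 9.3
position: [456.7, -249.4, 210.1]
eef_rot: [0.682, 0.731, -0.0, -0.004]
force: [1.1, -0.6, -1.1]
gripper_width: 0.275
```

Request:
{"method": "apply_moves", "body": {"increments": [[0, 0, 0, 0, 0, -10, -1], [0, 0, 0, 0, 0, 0, -1]]}}

```text
time_s: 9.5
position: [458.6, -250.8, 224.9]
eef_rot: [0.682, 0.731, 0.0, 0.0]
force: [-0.5, 0.4, -1.5]
gripper_width: 0.273
```

```bash
python3 - <<'E'
from h import *
from plant import optics
goto([640,2,220],1.459)
im=optics.grab_frame("scene"); cv2.imwrite("pics/s7.png",cv2.resize(im[100:220,160:320,::-1],None,fx=5,fy=5,interpolation=cv2.INTER_CUBIC))
im=optics.grab_frame("wrist"); cv2.imwrite("pics/w7.png",im[:,:,::-1])
E
```

```text
rotvec [0.001 0.001 0.181] shift [239.6 198.5   4.9] t 9.5 F [-0.5  0.4 -1.5] T [ 0.018 -0.016  0.015] g 0.273 q [-0.71  0.39  1.69  0.    1.07 -2.35]
  pos [ 458.6 -250.8  224.9] yaw 1.6402 tilt z [ 7.e-04 -5.e-04 -1.e+00]
```

View pics/s7.png

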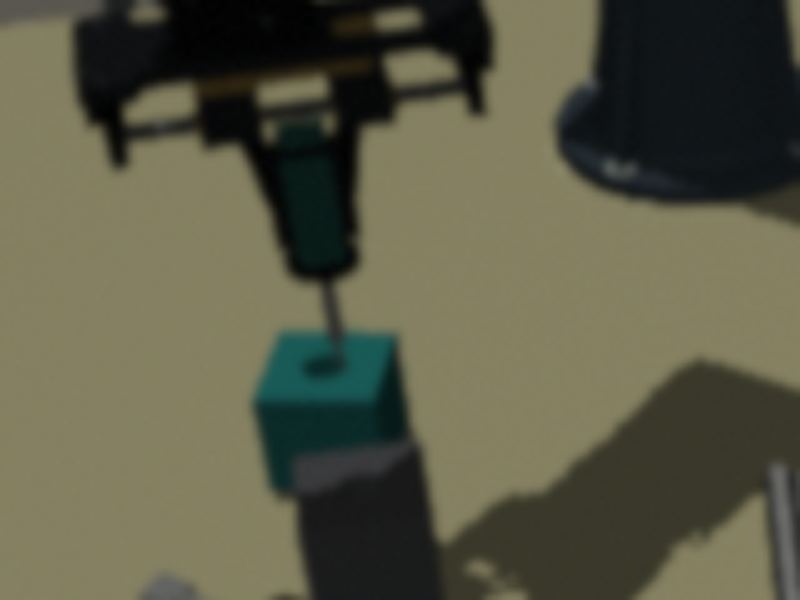

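View pics/w7.png

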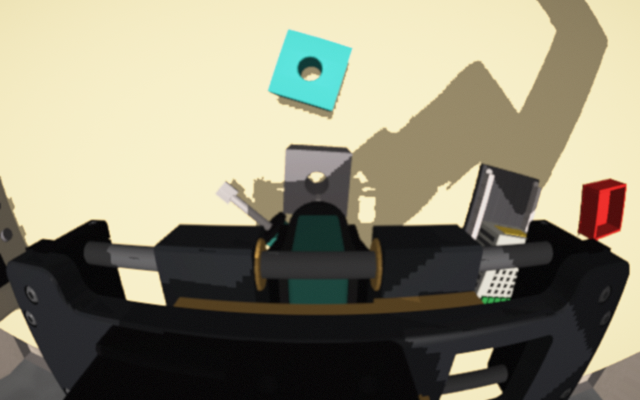

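The driver is held. The blade looks thin from the scene camera at (335,345), so its width runs along world x, which is the tool y axis. For insertion the tool x axis must therefore lie along the rails (yaw ≈ -0.11). I'll move over the lock, then rotate.

Request:
{"method": "apply_moves", "body": {"increments": [[0, 0, 0, 34, 28, 0, -1], [0, 0, 0, 34, 28, 0, -1], [0, 0, 0, 34, 28, 0, -1], [0, 0, 0, 34, 28, 0, -1], [0, 0, 0, 34, 28, 0, -1]]}}

```text
time_s: 10.1
position: [584.0, -70.4, 214.2]
eef_rot: [0.687, 0.727, -0.004, -0.008]
force: [1.0, -0.6, -2.3]
gripper_width: 0.273
```

Request:
{"method": "apply_moves", "body": {"increments": [[0, 0, 0.145, 20, 20, 0, -1], [0, 0, 0.145, 0, 0, 0, -1], [0, 0, 0.145, 0, 0, 0, -1], [0, 0, 0.145, 0, 0, 0, -1], [0, 0, 0.145, 0, 0, 0, -1]]}}

```text
time_s: 10.6
position: [601.4, -39.3, 201.9]
eef_rot: [0.904, 0.428, -0.013, -0.013]
force: [1.0, -0.4, -1.3]
gripper_width: 0.27
```

Request:
{"method": "apply_moves", "body": {"increments": [[0, 0, 0.145, 0, 0, 0, -1], [0, 0, 0.145, 0, 0, 0, -1], [0, 0, 0.145, 0, 0, 0, -1], [0, 0, 0.145, 0, 0, 0, -1], [0, 0, 0.145, 0, 0, 0, -1]]}}

```text
time_s: 11.1
position: [595.1, -37.5, 190.0]
eef_rot: [0.997, 0.067, -0.027, -0.011]
force: [0.5, 0.4, -1.8]
gripper_width: 0.274
```

```bash
python3 - <<'E'
from h import *
from plant import optics
goto([640,2,225],-0.112)
im=optics.grab_frame("scene"); cv2.imwrite("pics/s8.png",im[:,:,::-1])
im=optics.grab_frame("wrist"); cv2.imwrite("pics/w8.png",im[:,:,::-1])
E
```

```text
rotvec [-0.019  0.056  0.246] shift [ 47.9 -34.  -36.7] t 11.1 F [ 0.5  0.4 -1.8] T [-0.159 -0.034 -0.015] g 0.274 q [-0.25  0.55  1.5   0.    1.15 -0.39]
  pos [595.1 -37.5 190. ] yaw 0.1344 tilt z [-0.0556  0.0179 -0.9983]
```

View pics/s8.png

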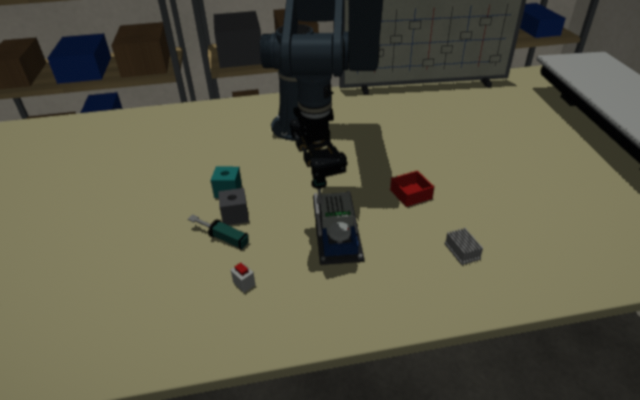

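View pics/w8.png

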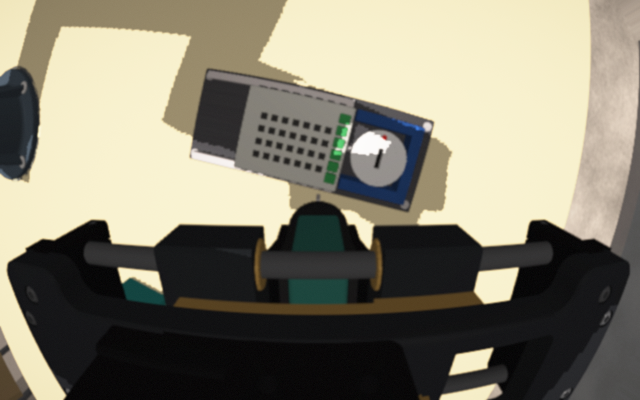

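The wrist view shows the cam disc at (378,158), slot at (378,158), the red dot at (384,138) and the module up against the lock.

Request:
{"method": "apply_moves", "body": {"increments": [[-0.019, 0.056, 0.125, 0, 0, -20, -1], [0, 0, 0.121, 0, 0, -15, -1], [0, 0, 0, 0, 0, 0, -1]]}}

```text
time_s: 11.5
position: [594.0, -37.6, 220.9]
eef_rot: [0.999, -0.052, -0.003, -0.002]
force: [0.5, -0.2, -2.0]
gripper_width: 0.273
```

```bash
python3 - <<'E'
from h import *
goto([640,-50,220],-0.112)
E
```

```text
rotvec [-0.004  0.006  0.008] shift [47.1  7.6  0.5] t 11.5 F [ 0.5 -0.2 -2. ] T [-0.107  0.059 -0.009] g 0.273 q [-0.25  0.49  1.51  0.    1.15 -0.15]
  pos [594.  -37.6 220.9] yaw -0.1039 tilt z [-0.0056  0.005  -1.    ]
```

Request:
{"method": "apply_moves", "body": {"increments": [[-0.004, 0.006, 0.008, 24, 4, 0, -1], [0, 0, 0, 23, 4, 0, -1], [0, 0, 0, 0, 0, 0, -1]]}}

```text
time_s: 11.8
position: [638.5, -50.1, 216.9]
eef_rot: [0.999, -0.048, -0.003, -0.001]
force: [-0.4, -0.1, -1.9]
gripper_width: 0.274
```

```bash
python3 - <<'E'
from h import *
from plant import optics
goto([640,-50,220],-0.112)
m=optics.camera_model("wrist"); np.savez("w9.npz",**m)
im=optics.grab_frame("wrist")[:,:,::-1]; cv2.imwrite("pics/w9.png",im)
cv2.imwrite("pics/w9c.png",cv2.resize(im[90:230,220:380],None,fx=5,fy=4.2,interpolation=cv2.INTER_CUBIC))
E
```

```text
rotvec [-0.001  0.007  0.016] shift [ 1.4 -0.3 -3.2] t 11.8 F [-0.4 -0.1 -1.9] T [-0.138  0.064  0.061] g 0.274 q [-0.25  0.56  1.39  0.    1.2  -0.16]
  pos [638.5 -50.1 216.9] yaw -0.0964 tilt z [-0.0064  0.0017 -1.    ]
```

View pics/w9.png

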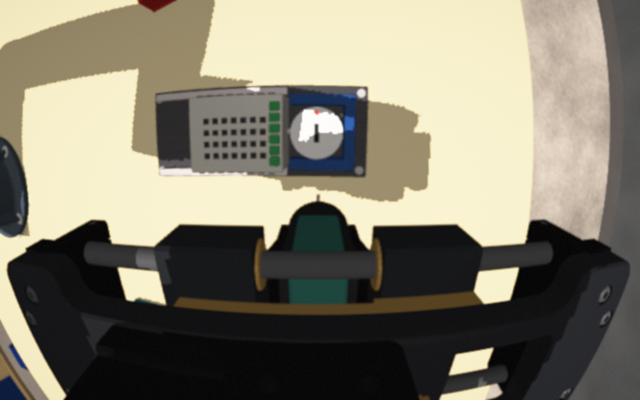

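The disc is at (316,133), the slot runs nearly straight up and down, the red dot is at (317,112), and the tool tip shows at (318,198).

```bash
python3 - <<'E'
from h import *
m=dict(np.load("w9.npz")); im=cv2.imread("pics/w9.png")
cv2.imwrite("pics/w9c.png",cv2.resize(im[80:210,250:380],None,fx=4.5,fy=4.5,interpolation=cv2.INTER_CUBIC))
g=cv2.cvtColor(im,cv2.COLOR_BGR2GRAY)
roi=g[95:170,280:352]
k=((roi<70)).astype(np.uint8)
n,l,st,ce=cv2.connectedComponentsWithStats(k)
for i in range(1,n):
    if st[i,4]>10: print(st[i],ce[i]+[280,95])
hsv=cv2.cvtColor(im,cv2.COLOR_BGR2HSV)[95:170,280:352]
k2=((hsv[...,1]<60)&(hsv[...,2]>110)).astype(np.uint8)
n,l,st,ce=cv2.connectedComponentsWithStats(k2)
i=1+np.argmax(st[1:,4]); print("disc",st[i],ce[i]+[280,95])
cs,_=cv2.findContours((l==i).astype(np.uint8),0,2); cc=max(cs,key=cv2.contourArea); h=cv2.convexHull(cc)
print(cv2.fitEllipse(h),cv2.minEnclosingCircle(h))
pts=np.array([plane(m,*(p[0]+[280,95]),60,True)[:2] for p in h])
A=np.c_[2*pts,np.ones(len(pts))]; s=np.linalg.lstsq(A,(pts**2).sum(1),rcond=None)[0]; print("circle world",s[:2].round(1),np.sqrt(s[2]+s[0]**2+s[1]**2).round(1))
E
```

```text
[   5    0   67   33 1122] [319.09001783 104.50980392]
[35 31  4 16 33] [316.12121212 135.48484848]
[   7   35   65   40 1252] [323.01996805 157.1701278 ]
disc [   8   12   56   52 2080] [316.22355769 132.39855769]
((36.056556701660156, 37.095008850097656), (51.45957565307617, 53.98637390136719), 82.1693344116211) ((35.635337829589844, 35.981201171875), 27.652851104736328)
circle world [641.6   3.5] 27.2
```

View pics/w9c.png

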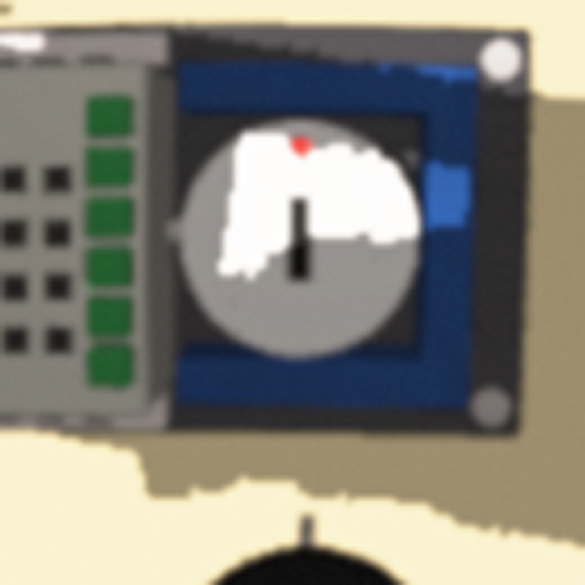

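```bash
python3 - <<'E'
from h import *
m=dict(np.load("w9.npz"))
a=plane(m,316.7,124,60,True);b=plane(m,316.8,142.2,60,True);print("slot",a.round(1),b.round(1),((a+b)/2).round(1),"dir",np.arctan2(a[1]-b[1],a[0]-b[0])-np.pi/2, np.hypot(*(a-b)[:2]))
print("tip",plane(m,318.2,195,138.5,True).round(1))
from plant import robot
s=robot.get_state(); M=R.from_quat(s["eef_rot"]).as_matrix(); print("expected tip",s["position"]+78.4*M[:,2], "toolx",M[:,0])
E
```

```text
slot [643.1  11.8  60. ] [641.4  -6.9  60. ] [642.2   2.5  60. ] dir -0.09113049474893464 18.796774262843126
tip [639.7 -42.8 138.5]
expected tip [635.70746974 -49.18260849 137.99698924] toolx [ 0.99526796 -0.09663762 -0.01014153]
```

Request:
{"method": "apply_moves", "body": {"increments": [[0, 0.007, 0, -1, -27, 20, -1], [0, 0, 0, -1, -27, 15, -1], [0, 0, 0, 0, 0, 10, -1], [0, 0, 0, 0, 0, 0, -1]]}}

```text
time_s: 12.25
position: [634.2, 6.1, 166.3]
eef_rot: [0.999, -0.044, -0.006, -0.001]
force: [0.1, -0.8, -1.7]
gripper_width: 0.273
```

```bash
cat > look.py <<'E'
from h import *
import sys
from plant import optics
goto([640,2,150],-0.091)
goto([640,2,150],-0.091)
m=optics.camera_model("wrist"); np.savez("wl.npz",**m)
im=optics.grab_frame("wrist")[:,:,::-1]; cv2.imwrite(f"pics/{sys.argv[1]}.png",im)
cv2.imwrite(f"pics/{sys.argv[1]}c.png",cv2.resize(im[130:230,250:380],None,fx=6,fy=6,interpolation=cv2.INTER_CUBIC))
im=optics.grab_frame("scene")[:,:,::-1]; cv2.imwrite(f"pics/{sys.argv[1]}s.png",cv2.resize(im[170:260,290:390],None,fx=6,fy=6,interpolation=cv2.INTER_CUBIC))
E
python3 look.py w10
```

```text
rotvec [-0.002  0.013  0.004] shift [ 6.3  3.6 16.2] t 12.25 F [ 0.1 -0.8 -1.7] T [-0.095  0.05   0.06 ] g 0.273 q [-0.17  0.61  1.45  0.    1.09 -0.08]
  pos [634.2   6.1 166.3] yaw -0.0872 tilt z [-0.0125  0.0029 -0.9999]
 rotvec [-0.002  0.013  0.004] shift [ 6.3  3.6 16.2] t 12.25 F [ 0.1 -0.8 -1.7] T [-0.095  0.05   0.06 ] g 0.273 q [-0.17  0.61  1.45  0.    1.09 -0.08]
  pos [634.2   6.1 166.3] yaw -0.0872 tilt z [-0.0125  0.0029 -0.9999]
```

View pics/w10c.png

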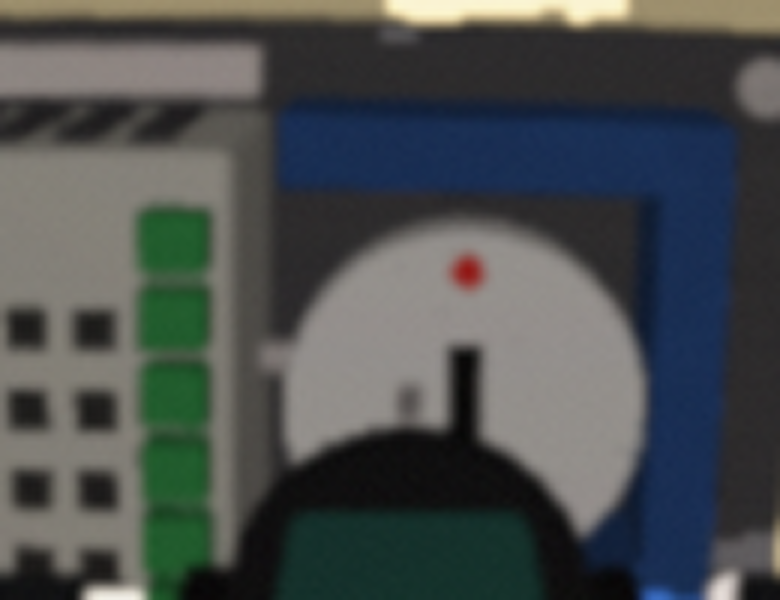

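View pics/w10s.png

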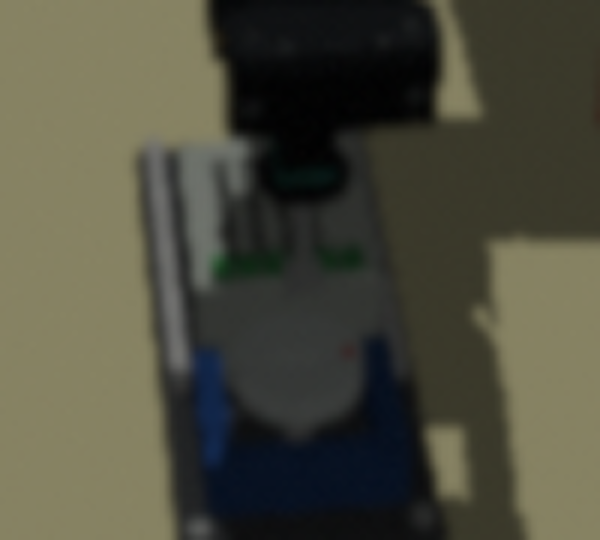

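The blade corner is at crop (408,385) and the slot's +y end at (465,347). The blade needs to go about 7 mm along +tool x.

```bash
cat > meas.py <<'E'
from h import *
import sys
tu,tv,su,sv,ztip=map(float,sys.argv[1:6])
m=dict(np.load("wl.npz")); cx=lambda u,v:(250+u/6,130+v/6)
yaw=-0.091
X=np.array([np.cos(yaw),np.sin(yaw)]);Y=np.array([np.sin(yaw),-np.cos(yaw)])
tip=plane(m,*cx(tu,tv),ztip,True)[:2]+8*Y; slot=plane(m,*cx(su,sv),60,True)[:2]+10*Y
if len(sys.argv)>6:
    l,r=float(sys.argv[6]),float(sys.argv[7]); print("disc centre x",plane(m,*cx((l+r)/2,float(sys.argv[8])),60,True).round(1))
print("tip centre",tip.round(1),"slot centre",slot.round(1),"move tool x,y",((slot-tip)@X).round(2),((slot-tip)@Y).round(2))
E
python3 meas.py 408 385 465 347 88
```

```text
tip centre [634.    6.3] slot centre [641.8   2.3] move tool x,y 8.14 3.24
```

Request:
{"method": "apply_moves", "body": {"increments": [[-0.002, 0.013, 0, 7, 3, 0, -1], [0, 0, 0, 0, 0, 9, -1], [0, 0, 0, 0, 0, 0, -1]]}}

```text
time_s: 12.65
position: [644.2, -0.9, 160.4]
eef_rot: [0.999, -0.045, 0.005, 0.001]
force: [0.1, -0.3, -1.7]
gripper_width: 0.27
```

```bash
python3 look.py w11
```

```text
rotvec [ 0.001 -0.009  0.001] shift [-4.5 -2.5 10.4] t 12.65 F [ 0.1 -0.3 -1.7] T [-0.045  0.077 -0.018] g 0.27 q [-0.17  0.62  1.45 -0.    1.07 -0.08]
  pos [644.2  -0.9 160.4] yaw -0.0901 tilt z [ 0.009  -0.0021 -1.    ]
 rotvec [ 0.001 -0.009  0.001] shift [-4.5 -2.5 10.4] t 12.65 F [ 0.1 -0.3 -1.7] T [-0.045  0.077 -0.018] g 0.27 q [-0.17  0.62  1.45 -0.    1.07 -0.08]
  pos [644.2  -0.9 160.4] yaw -0.0901 tilt z [ 0.009  -0.0021 -1.    ]
```

View pics/w11c.png

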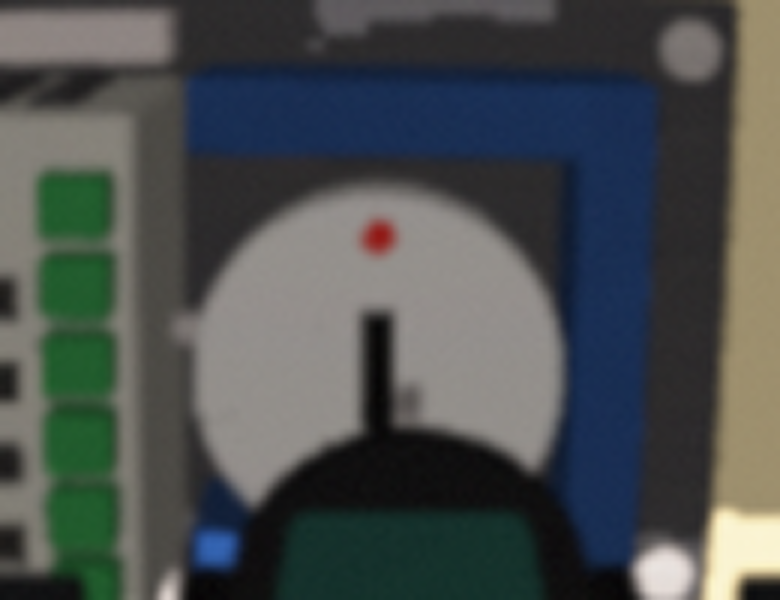

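View pics/w11s.png

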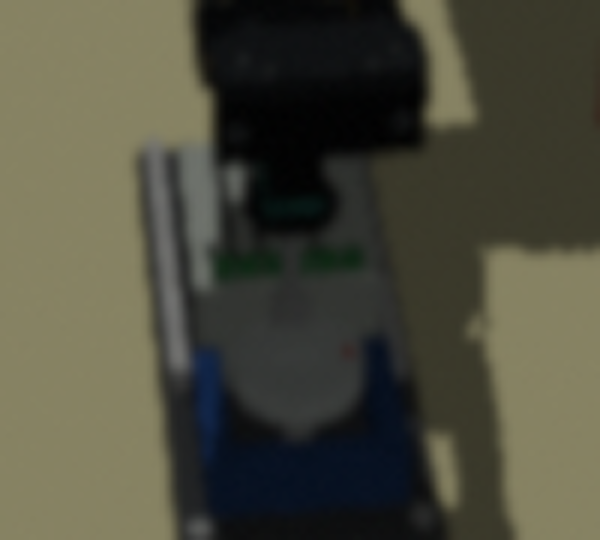

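```bash
python3 meas.py 408 384 377 312 82
```

```text
tip centre [645.7  -0.9] slot centre [641.8   2.6] move tool x,y -4.25 -3.1
```

Request:
{"method": "apply_moves", "body": {"increments": [[0, -0.009, 0, 0, 0, 0, -1], [0, 0, 0, -3.5, -3, 0, -1], [0, 0, 0, 0, 0, 5, -1], [0, 0, 0, 0, 0, 5, -1], [0, 0, 0, 0, 0, 0, -1]]}}

```text
time_s: 13.25
position: [642.0, 2.5, 151.6]
eef_rot: [0.999, -0.045, 0.002, 0.001]
force: [0.4, -0.2, -0.7]
gripper_width: 0.273
```

```bash
python3 look.py w12
```

```text
rotvec [ 0.001 -0.003  0.001] shift [-2.   0.7  1.6] t 13.25 F [ 0.4 -0.2 -0.7] T [-0.068  0.072 -0.007] g 0.273 q [-0.17  0.63  1.46 -0.    1.05 -0.08]
  pos [642.    2.5 151.6] yaw -0.0901 tilt z [ 0.0031 -0.0018 -1.    ]
 rotvec [ 0.001 -0.003  0.001] shift [-2.   0.7  1.6] t 13.25 F [ 0.4 -0.2 -0.7] T [-0.068  0.072 -0.007] g 0.273 q [-0.17  0.63  1.46 -0.    1.05 -0.08]
  pos [642.    2.5 151.6] yaw -0.0901 tilt z [ 0.0031 -0.0018 -1.    ]
```

View pics/w12c.png

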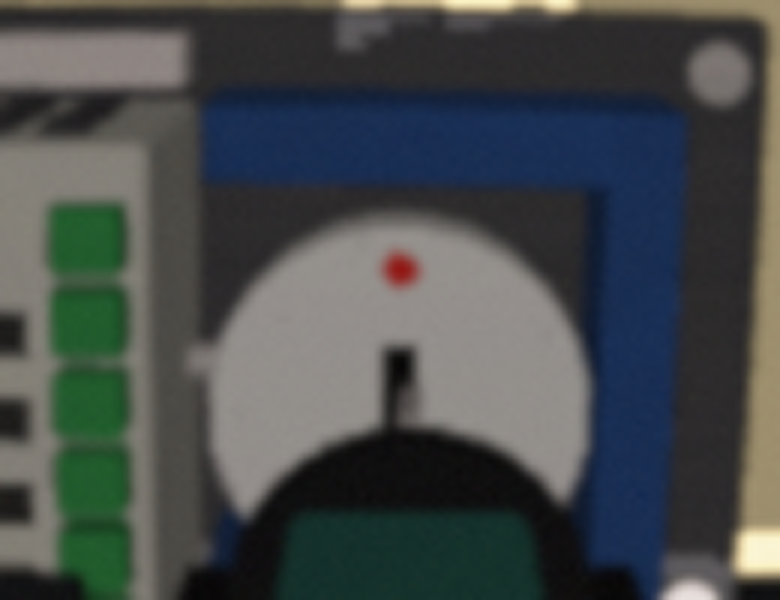

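```bash
python3 meas.py 408 385 399 346 73.2
```

```text
tip centre [643.1   2.4] slot centre [641.9   2.8] move tool x,y -1.2 -0.25
```

Request:
{"method": "apply_moves", "body": {"increments": [[0, -0.003, 0, -1, 0, 0, -1], [0, 0, 0, 0, 0, 4, -1], [0, 0, 0, 0, 0, 4, -1], [0, 0, 0, 0, 0, 0, -1]]}}

```text
time_s: 13.75
position: [641.8, 2.4, 143.8]
eef_rot: [0.999, -0.045, 0.001, 0.001]
force: [0.5, 0.7, -1.4]
gripper_width: 0.272
```

```bash
python3 look.py w13
```

```text
rotvec [ 0.002 -0.002  0.001] shift [-1.7  0.6 -6.2] t 13.75 F [ 0.5  0.7 -1.4] T [-0.089  0.046  0.02 ] g 0.272 q [-0.17  0.64  1.46 -0.    1.04 -0.08]
  pos [641.8   2.4 143.8] yaw -0.0902 tilt z [ 0.0016 -0.0018 -1.    ]
 rotvec [ 0.002 -0.002  0.001] shift [-1.7  0.6 -6.2] t 13.75 F [ 0.5  0.7 -1.4] T [-0.089  0.046  0.02 ] g 0.272 q [-0.17  0.64  1.46 -0.    1.04 -0.08]
  pos [641.8   2.4 143.8] yaw -0.0902 tilt z [ 0.0016 -0.0018 -1.    ]
```

View pics/w13c.png

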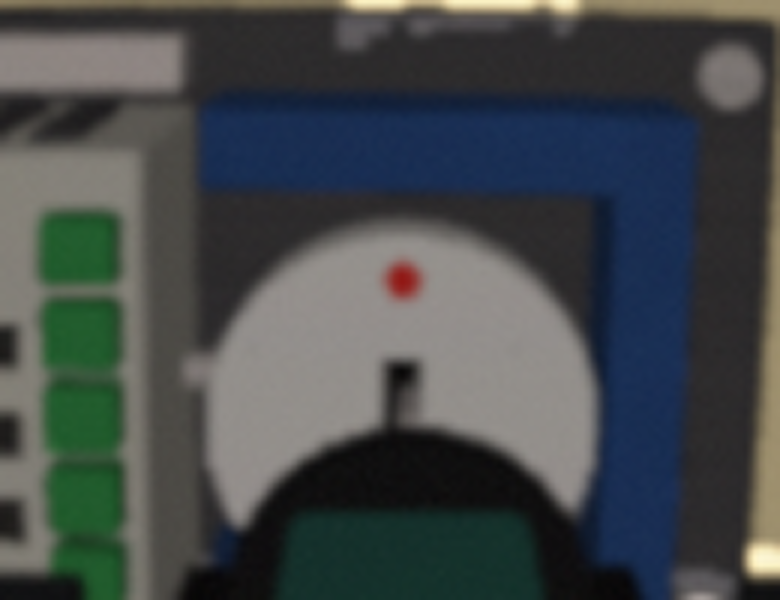

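```bash
python3 meas.py 408 385 401.5 360 65.4
```

```text
tip centre [642.7   2.3] slot centre [641.8   2.5] move tool x,y -0.87 -0.12
```

Small correction of -0.9 mm along x, then down gently.

Request:
{"method": "apply_moves", "body": {"increments": [[0, -0.001, 0, -0.9, 0, 0, -1], [0, 0, 0, -0.2, 0, 3, -1], [0, 0, 0, 0, 0, 3, -1], [0, 0, 0, 0, 0, 0, -1]]}}

```text
time_s: 14.25
position: [641.2, 2.4, 138.1]
eef_rot: [0.999, -0.045, 0.001, 0.001]
force: [0.3, 0.3, -0.8]
gripper_width: 0.274
```

```bash
python3 look.py w14
```

```text
rotvec [ 0.002 -0.002  0.001] shift [ -1.1   0.5 -11.9] t 14.25 F [ 0.3  0.3 -0.8] T [-0.076  0.028  0.019] g 0.274 q [-0.17  0.65  1.47 -0.    1.03 -0.08]
  pos [641.2   2.4 138.1] yaw -0.0902 tilt z [ 0.0021 -0.002  -1.    ]
 rotvec [ 0.002 -0.002  0.001] shift [ -1.1   0.5 -11.9] t 14.25 F [ 0.3  0.3 -0.8] T [-0.076  0.028  0.019] g 0.274 q [-0.17  0.65  1.47 -0.    1.03 -0.08]
  pos [641.2   2.4 138.1] yaw -0.0902 tilt z [ 0.0021 -0.002  -1.    ]
```

View pics/w14c.png

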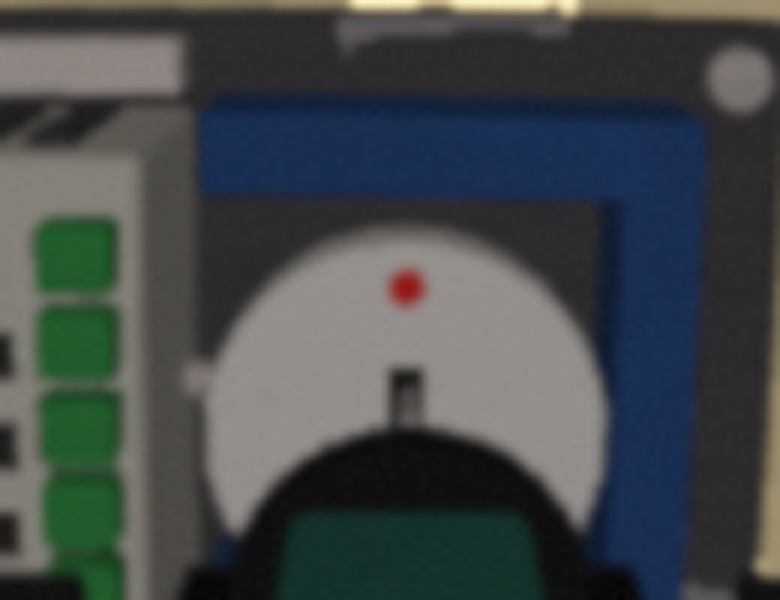

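The blade is now aligned with the slot at (406,385). I'll lower it in.

Request:
{"method": "apply_moves", "body": {"increments": [[0, 0, 0, -0.3, 0, 2, -1], [0, 0, 0, 0, 0, 2.5, -1], [0, 0, 0, 0, 0, 0, -1]]}}

```text
time_s: 14.65
position: [641.2, 2.5, 133.7]
eef_rot: [0.999, -0.045, 0.002, 0.001]
force: [0.3, -0.7, -1.1]
gripper_width: 0.275
```

Request:
{"method": "apply_moves", "body": {"increments": [[0, 0, 0, 0, 0, 2.5, -1], [0, 0, 0, 0, 0, 0, -1]]}}

```text
time_s: 14.85
position: [641.1, 2.4, 130.9]
eef_rot: [0.999, -0.045, 0.001, 0.001]
force: [0.1, -0.5, -1.9]
gripper_width: 0.272
```

```bash
python3 look.py w15
```

```text
rotvec [ 0.002 -0.003  0.001] shift [ -1.    0.6 -19.1] t 14.85 F [ 0.1 -0.5 -1.9] T [-0.108  0.042 -0.022] g 0.272 q [-0.17  0.66  1.47 -0.    1.01 -0.08]
  pos [641.1   2.4 130.9] yaw -0.0902 tilt z [ 0.0027 -0.002  -1.    ]
 rotvec [ 0.002 -0.003  0.001] shift [ -1.    0.6 -19.1] t 14.85 F [ 0.1 -0.5 -1.9] T [-0.108  0.042 -0.022] g 0.272 q [-0.17  0.66  1.47 -0.    1.01 -0.08]
  pos [641.1   2.4 130.9] yaw -0.0902 tilt z [ 0.0027 -0.002  -1.    ]
```

View pics/w15c.png

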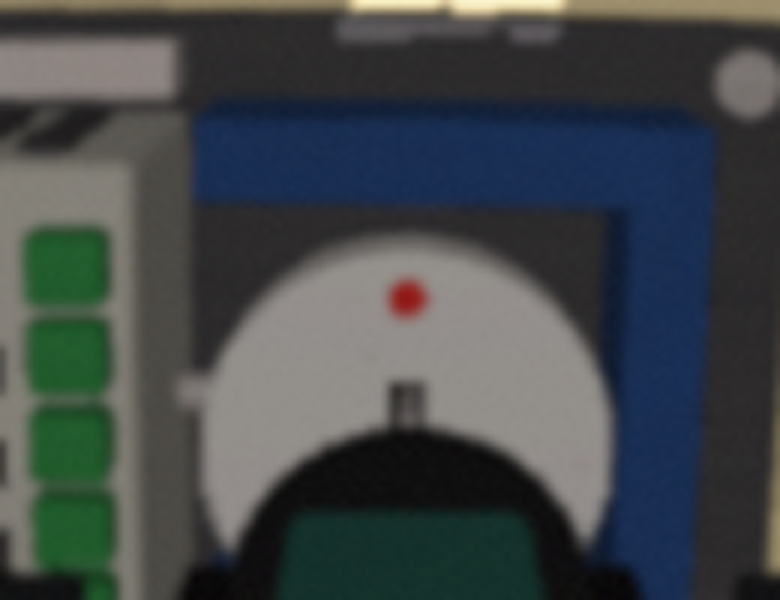

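The blade is 7.5 mm deep in the slot with no contact force. Now I'll turn clockwise (+z of the tool), watching the torque.

Request:
{"method": "apply_moves", "body": {"increments": [[0, 0, 0.05, 0, 0, 0, -1], [0, 0, 0.05, 0, 0, 0, -1], [0, 0, 0.05, 0, 0, 0, -1]], "squeeze": 60}}

```text
time_s: 15.25
position: [640.6, 2.6, 131.3]
eef_rot: [0.992, -0.122, 0.001, 0.001]
force: [-1.1, -0.2, -1.6]
gripper_width: 0.27
```

```bash
cat > st.py <<'E'
from h import *
goto([641.1,2.4,130.9],-0.091)
E
python3 st.py
```

```text
rotvec [ 0.001 -0.002 -0.155] shift [0.5 0.1 0.4] t 15.25 F [-1.1 -0.2 -1.6] T [-0.074  0.196  0.004] g 0.27 q [-0.17  0.65  1.47 -0.    1.01  0.08]
  pos [640.6   2.6 131.3] yaw -0.2455 tilt z [ 0.0015 -0.0017 -1.    ]
```

Request:
{"method": "apply_moves", "body": {"increments": [[0, 0, 0.05, 0, 0, 0, -1], [0, 0, 0.05, 0, 0, 0, -1], [0, 0, 0.05, 0, 0, 0, -1]]}}

```text
time_s: 15.55
position: [640.5, 2.7, 131.3]
eef_rot: [0.98, -0.199, 0.001, 0.001]
force: [0.1, -0.3, -1.9]
gripper_width: 0.276
```

```bash
python3 st.py
```

```text
rotvec [ 0.002 -0.002 -0.31 ] shift [0.7 0.  0.4] t 15.55 F [ 0.1 -0.3 -1.9] T [-0.024  0.152  0.088] g 0.276 q [-0.17  0.65  1.47 -0.    1.01  0.23]
  pos [640.5   2.7 131.3] yaw -0.4009 tilt z [ 0.0013 -0.0019 -1.    ]
```

Request:
{"method": "apply_moves", "body": {"increments": [[0, 0, 0.05, 0, 0, 0, -1], [0, 0, 0.05, 0, 0, 0, -1]]}}

```text
time_s: 15.75
position: [640.5, 2.7, 131.3]
eef_rot: [0.968, -0.249, 0.001, 0.001]
force: [-0.2, 0.1, -1.8]
gripper_width: 0.274
```

```bash
python3 st.py
```

```text
rotvec [ 0.002 -0.002 -0.413] shift [ 0.7 -0.   0.4] t 15.75 F [-0.2  0.1 -1.8] T [-0.045  0.123  0.086] g 0.274 q [-0.17  0.65  1.47 -0.    1.01  0.34]
  pos [640.5   2.7 131.3] yaw -0.5043 tilt z [ 0.0012 -0.002  -1.    ]
```

Request:
{"method": "apply_moves", "body": {"increments": [[0, 0, 0.05, 0, 0, 0, -1], [0, 0, 0.05, 0, 0, 0, -1]]}}

```text
time_s: 15.95
position: [640.4, 2.8, 131.3]
eef_rot: [0.954, -0.299, 0.001, 0.001]
force: [-0.4, 0.5, -1.8]
gripper_width: 0.275
```

```bash
python3 st.py
```

```text
rotvec [ 0.002 -0.002 -0.517] shift [ 0.8 -0.1  0.4] t 15.95 F [-0.4  0.5 -1.8] T [-0.058  0.116  0.035] g 0.275 q [-0.17  0.65  1.47 -0.    1.01  0.44]
  pos [640.4   2.8 131.3] yaw -0.608 tilt z [ 0.001  -0.0021 -1.    ]
```

Request:
{"method": "apply_moves", "body": {"increments": [[0, 0, 0.05, 0, 0, 0, -1], [0, 0, 0.05, 0, 0, 0, -1]]}}

```text
time_s: 16.15
position: [640.3, 2.8, 131.3]
eef_rot: [0.937, -0.348, 0.001, 0.001]
force: [-0.4, 0.3, -2.5]
gripper_width: 0.269
```

```bash
python3 st.py
```

```text
rotvec [ 0.002 -0.002 -0.621] shift [ 0.9 -0.2  0.4] t 16.15 F [-0.4  0.3 -2.5] T [-0.09   0.161 -0.007] g 0.269 q [-0.17  0.65  1.47 -0.    1.01  0.54]
  pos [640.3   2.8 131.3] yaw -0.7116 tilt z [ 9.0e-04 -2.2e-03 -1.0e+00]
```

Request:
{"method": "apply_moves", "body": {"increments": [[0, 0, 0.04, 0, 0, 0, -1], [0, 0, 0.03, 0, 0, 0, -1]]}}

```text
time_s: 16.35
position: [640.3, 2.9, 131.3]
eef_rot: [0.924, -0.382, 0.001, 0.001]
force: [0.0, -0.5, -1.3]
gripper_width: 0.273
```

```bash
python3 st.py
```

```text
rotvec [ 0.002 -0.002 -0.693] shift [ 0.9 -0.2  0.4] t 16.35 F [ 0.  -0.5 -1.3] T [-0.091  0.104  0.113] g 0.273 q [-0.17  0.65  1.47 -0.    1.01  0.62]
  pos [640.3   2.9 131.3] yaw -0.7844 tilt z [ 8.0e-04 -2.3e-03 -1.0e+00]
```

```bash
python3 look.py w16
```

```text
rotvec [ 0.002 -0.002 -0.693] shift [  0.4   0.8 -18.7] t 16.35 F [ 0.  -0.5 -1.3] T [-0.091  0.104  0.113] g 0.273 q [-0.17  0.65  1.47 -0.    1.01  0.62]
  pos [640.3   2.9 131.3] yaw -0.7844 tilt z [ 8.0e-04 -2.3e-03 -1.0e+00]
 rotvec [ 0.002 -0.002 -0.693] shift [  0.4   0.8 -18.7] t 16.35 F [ 0.  -0.5 -1.3] T [-0.091  0.104  0.113] g 0.273 q [-0.17  0.65  1.47 -0.    1.01  0.62]
  pos [640.3   2.9 131.3] yaw -0.7844 tilt z [ 8.0e-04 -2.3e-03 -1.0e+00]
```

View pics/w16c.png

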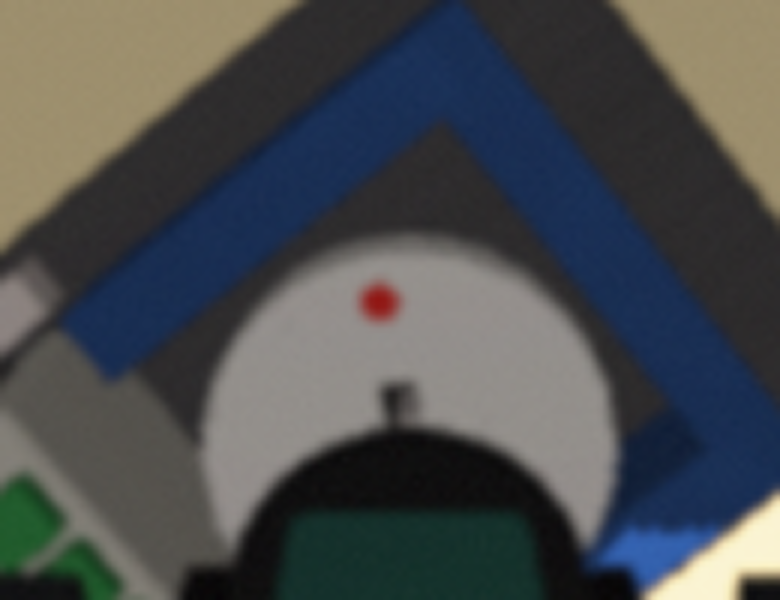

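The cam follows the blade. The red dot has shifted to (380,300), about 0.15 rad of slot play, so the cam is at roughly 0.55. Continuing in small steps.

Request:
{"method": "apply_moves", "body": {"increments": [[0, 0, 0.04, 0, 0, 0, -1], [0, 0, 0.04, 0, 0, 0, -1]]}}

```text
time_s: 16.65
position: [640.2, 2.9, 131.3]
eef_rot: [0.908, -0.418, 0.001, 0.001]
force: [1.1, 0.3, -1.2]
gripper_width: 0.269
```

```bash
python3 st.py
```

```text
rotvec [ 0.002 -0.002 -0.772] shift [ 1.  -0.3  0.4] t 16.65 F [ 1.1  0.3 -1.2] T [-0.048  0.134  0.175] g 0.269 q [-0.17  0.65  1.47 -0.    1.01  0.7 ]
  pos [640.2   2.9 131.3] yaw -0.8629 tilt z [ 7.0e-04 -2.5e-03 -1.0e+00]
```

Request:
{"method": "apply_moves", "body": {"increments": [[0, 0, 0.04, 0, 0, 0, -1]]}}

```text
time_s: 16.75
position: [640.2, 2.9, 131.3]
eef_rot: [0.9, -0.436, 0.001, 0.001]
force: [0.7, -0.6, -2.5]
gripper_width: 0.273
```

```bash
python3 st.py
```

```text
rotvec [ 0.002 -0.002 -0.812] shift [ 1.  -0.4  0.4] t 16.75 F [ 0.7 -0.6 -2.5] T [-0.059  0.095  0.13 ] g 0.273 q [-0.17  0.65  1.47 -0.    1.01  0.74]
  pos [640.2   2.9 131.3] yaw -0.9033 tilt z [ 6.0e-04 -2.6e-03 -1.0e+00]
```

Request:
{"method": "apply_moves", "body": {"increments": [[0, 0, 0.04, 0, 0, 0, -1]]}}

```text
time_s: 16.85
position: [640.2, 3.0, 131.3]
eef_rot: [0.891, -0.454, 0.001, 0.001]
force: [-0.2, -0.1, -1.2]
gripper_width: 0.276
```

```bash
python3 st.py
```

```text
rotvec [ 0.002 -0.002 -0.853] shift [ 1.  -0.4  0.4] t 16.85 F [-0.2 -0.1 -1.2] T [-0.125  0.173  0.108] g 0.276 q [-0.17  0.65  1.47 -0.    1.01  0.78]
  pos [640.2   3.  131.3] yaw -0.9436 tilt z [ 5.0e-04 -2.6e-03 -1.0e+00]
```

Request:
{"method": "apply_moves", "body": {"increments": [[0, 0, 0.03, 0, 0, 0, -1]]}}

```text
time_s: 16.95
position: [640.2, 3.0, 131.3]
eef_rot: [0.884, -0.468, 0.001, 0.001]
force: [-0.0, -0.3, -2.0]
gripper_width: 0.274
```

```bash
python3 st.py
```

```text
rotvec [ 0.002 -0.002 -0.883] shift [ 1.  -0.4  0.4] t 16.95 F [-0.  -0.3 -2. ] T [-0.116  0.145  0.099] g 0.274 q [-0.17  0.65  1.47 -0.    1.01  0.81]
  pos [640.2   3.  131.3] yaw -0.9737 tilt z [ 5.0e-04 -2.8e-03 -1.0e+00]
```

Request:
{"method": "apply_moves", "body": {"increments": [[0, 0, 0.03, 0, 0, 0, -1]]}}

```text
time_s: 17.05
position: [640.2, 3.0, 131.3]
eef_rot: [0.877, -0.481, 0.001, 0.001]
force: [0.1, -0.3, -1.9]
gripper_width: 0.273
```

```bash
python3 st.py
```

```text
rotvec [ 0.002 -0.002 -0.913] shift [ 1.  -0.5  0.4] t 17.05 F [ 0.1 -0.3 -1.9] T [-0.023  0.128  0.172] g 0.273 q [-0.17  0.65  1.47 -0.    1.01  0.84]
  pos [640.2   3.  131.3] yaw -1.0036 tilt z [ 5.0e-04 -2.8e-03 -1.0e+00]
```

Request:
{"method": "apply_moves", "body": {"increments": [[0, 0, 0.03, 0, 0, 0, -1]]}}

```text
time_s: 17.15
position: [640.1, 3.0, 131.3]
eef_rot: [0.869, -0.494, 0.001, 0.001]
force: [0.6, -0.1, -2.3]
gripper_width: 0.274
```

```bash
python3 st.py
```

```text
rotvec [ 0.002 -0.002 -0.943] shift [ 1.  -0.5  0.4] t 17.15 F [ 0.6 -0.1 -2.3] T [-0.043  0.13   0.164] g 0.274 q [-0.17  0.65  1.47 -0.    1.01  0.87]
  pos [640.1   3.  131.3] yaw -1.0336 tilt z [ 5.0e-04 -2.9e-03 -1.0e+00]
```

Request:
{"method": "apply_moves", "body": {"increments": [[0, 0, 0.025, 0, 0, 0, -1]]}}

```text
time_s: 17.25
position: [640.1, 3.1, 131.3]
eef_rot: [0.863, -0.505, 0.001, 0.001]
force: [0.6, 0.1, -0.6]
gripper_width: 0.272
```

```bash
python3 st.py
```

```text
rotvec [ 0.002 -0.002 -0.968] shift [ 1.  -0.5  0.4] t 17.25 F [ 0.6  0.1 -0.6] T [-0.057  0.154  0.204] g 0.272 q [-0.17  0.65  1.47 -0.    1.01  0.89]
  pos [640.1   3.1 131.3] yaw -1.0588 tilt z [ 4.0e-04 -3.1e-03 -1.0e+00]
```

Request:
{"method": "apply_moves", "body": {"increments": [[0, 0, 0.025, 0, 0, 0, -1]]}}

```text
time_s: 17.35
position: [640.1, 3.1, 131.3]
eef_rot: [0.856, -0.516, 0.001, 0.001]
force: [0.9, 0.2, -1.4]
gripper_width: 0.277
```

```bash
python3 st.py
```

```text
rotvec [ 0.002 -0.002 -0.994] shift [ 1.  -0.5  0.4] t 17.35 F [ 0.9  0.2 -1.4] T [-0.103  0.149  0.151] g 0.277 q [-0.17  0.65  1.47 -0.    1.01  0.92]
  pos [640.1   3.1 131.3] yaw -1.0847 tilt z [ 4.0e-04 -3.1e-03 -1.0e+00]
```

Request:
{"method": "apply_moves", "body": {"increments": [[0, 0, 0.025, 0, 0, 0, -1]]}}

```text
time_s: 17.45
position: [640.1, 3.1, 131.3]
eef_rot: [0.85, -0.527, 0.001, 0.001]
force: [-0.6, 0.1, -2.5]
gripper_width: 0.277
```

```bash
python3 st.py
```

```text
rotvec [ 0.002 -0.002 -1.02 ] shift [ 1.1 -0.6  0.4] t 17.45 F [-0.6  0.1 -2.5] T [-0.08   0.107  0.142] g 0.277 q [-0.17  0.65  1.47 -0.    1.01  0.94]
  pos [640.1   3.1 131.3] yaw -1.1111 tilt z [ 4.0e-04 -3.1e-03 -1.0e+00]
```

Request:
{"method": "apply_moves", "body": {"increments": [[0, 0, 0.025, 0, 0, 0, -1]]}}

```text
time_s: 17.55
position: [640.1, 3.1, 131.3]
eef_rot: [0.842, -0.539, 0.001, 0.001]
force: [-0.9, -0.6, -1.3]
gripper_width: 0.272
```

```bash
python3 st.py
```

```text
rotvec [ 0.002 -0.002 -1.047] shift [ 1.  -0.6  0.4] t 17.55 F [-0.9 -0.6 -1.3] T [-0.049  0.121  0.103] g 0.272 q [-0.17  0.65  1.47 -0.    1.01  0.97]
  pos [640.1   3.1 131.3] yaw -1.1378 tilt z [ 4.0e-04 -3.1e-03 -1.0e+00]
```

Request:
{"method": "apply_moves", "body": {"increments": [[0, 0, 0.03, 0, 0, 0, -1]]}}

```text
time_s: 17.65
position: [640.1, 3.1, 131.3]
eef_rot: [0.834, -0.552, 0.001, 0.001]
force: [0.1, 0.1, -2.2]
gripper_width: 0.271
```

```bash
python3 st.py
```

```text
rotvec [ 0.002 -0.002 -1.079] shift [ 1.  -0.6  0.4] t 17.65 F [ 0.1  0.1 -2.2] T [-0.062  0.19   0.118] g 0.271 q [-0.17  0.65  1.47 -0.    1.01  1.  ]
  pos [640.1   3.1 131.3] yaw -1.1698 tilt z [ 4.0e-04 -3.1e-03 -1.0e+00]
```

Request:
{"method": "apply_moves", "body": {"increments": [[0, 0, 0.03, 0, 0, 0, -1]]}}

```text
time_s: 17.75
position: [640.1, 3.1, 131.3]
eef_rot: [0.825, -0.565, 0.001, 0.001]
force: [-0.7, 0.6, -2.4]
gripper_width: 0.271
```

```bash
python3 st.py
```

```text
rotvec [ 0.002 -0.002 -1.111] shift [ 1.  -0.6  0.4] t 17.75 F [-0.7  0.6 -2.4] T [-0.056  0.161  0.124] g 0.271 q [-0.17  0.65  1.47 -0.    1.01  1.04]
  pos [640.1   3.1 131.3] yaw -1.2019 tilt z [ 4.0e-04 -3.1e-03 -1.0e+00]
```

Request:
{"method": "apply_moves", "body": {"increments": [[0, 0, 0.03, 0, 0, 0, -1]]}}

```text
time_s: 17.85
position: [640.1, 3.1, 131.3]
eef_rot: [0.816, -0.579, 0.001, 0.001]
force: [-0.3, -1.0, -1.2]
gripper_width: 0.269
```

```bash
python3 st.py
```

```text
rotvec [ 0.002 -0.002 -1.143] shift [ 1.  -0.7  0.4] t 17.85 F [-0.3 -1.  -1.2] T [-0.054  0.205  0.155] g 0.269 q [-0.17  0.65  1.47 -0.    1.01  1.07]
  pos [640.1   3.1 131.3] yaw -1.2341 tilt z [ 4.e-04 -3.e-03 -1.e+00]
```

Request:
{"method": "apply_moves", "body": {"increments": [[0, 0, 0.03, 0, 0, 0, -1]]}}

```text
time_s: 17.95
position: [640.1, 3.2, 131.3]
eef_rot: [0.806, -0.592, 0.001, 0.001]
force: [-0.5, 0.5, -1.2]
gripper_width: 0.274
```

```bash
python3 st.py
```

```text
rotvec [ 0.002 -0.002 -1.175] shift [ 1.1 -0.7  0.4] t 17.95 F [-0.5  0.5 -1.2] T [-0.053  0.193  0.143] g 0.274 q [-0.17  0.65  1.47 -0.    1.01  1.1 ]
  pos [640.1   3.2 131.3] yaw -1.2661 tilt z [ 3.e-04 -3.e-03 -1.e+00]
```

Request:
{"method": "apply_moves", "body": {"increments": [[0, 0, 0.03, 0, 0, 0, -1]]}}

```text
time_s: 18.05
position: [640.1, 3.2, 131.3]
eef_rot: [0.797, -0.604, 0.001, 0.001]
force: [0.7, 0.2, -1.1]
gripper_width: 0.273
```

```bash
python3 st.py; python3 look.py w17
```

```text
rotvec [ 0.002 -0.002 -1.207] shift [ 1.  -0.8  0.4] t 18.05 F [ 0.7  0.2 -1.1] T [-0.017  0.181  0.167] g 0.273 q [-0.17  0.65  1.47 -0.    1.01  1.13]
  pos [640.1   3.2 131.3] yaw -1.2982 tilt z [ 3.0e-04 -2.9e-03 -1.0e+00]
 rotvec [ 0.002 -0.002 -1.207] shift [  1.2   0.4 -18.7] t 18.05 F [ 0.7  0.2 -1.1] T [-0.017  0.181  0.167] g 0.273 q [-0.17  0.65  1.47 -0.    1.01  1.13]
  pos [640.1   3.2 131.3] yaw -1.2982 tilt z [ 3.0e-04 -2.9e-03 -1.0e+00]
 rotvec [ 0.002 -0.002 -1.207] shift [  1.2   0.4 -18.7] t 18.05 F [ 0.7  0.2 -1.1] T [-0.017  0.181  0.167] g 0.273 q [-0.17  0.65  1.47 -0.    1.01  1.13]
  pos [640.1   3.2 131.3] yaw -1.2982 tilt z [ 3.0e-04 -2.9e-03 -1.0e+00]
```

View pics/w17c.png

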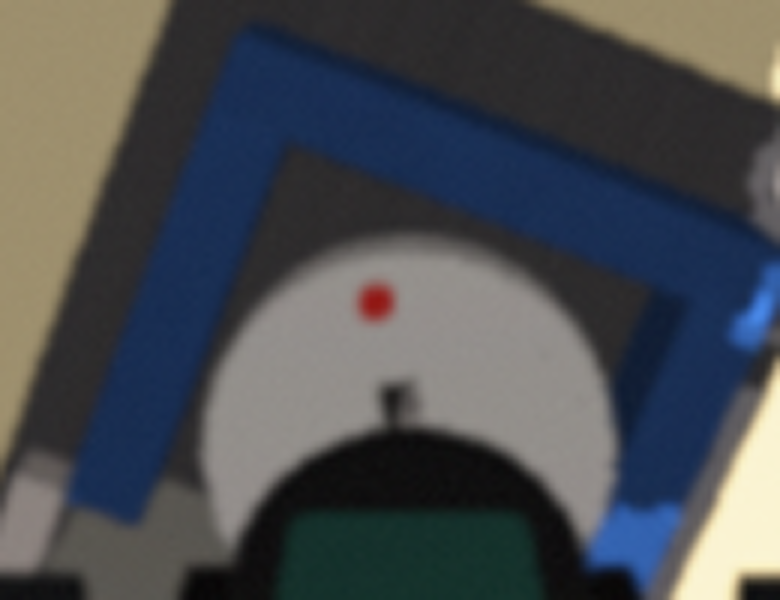

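The cam still follows, dot at (376,300), and is now at about 1.06. Torque is rising slowly at about 0.15. Continuing.

Request:
{"method": "apply_moves", "body": {"increments": [[0, 0, 0.03, 0, 0, 0, -1]]}}

```text
time_s: 18.25
position: [640.1, 3.2, 131.3]
eef_rot: [0.788, -0.616, 0.001, 0.001]
force: [-0.3, 0.3, -2.2]
gripper_width: 0.271
```

```bash
python3 st.py
```

```text
rotvec [ 0.002 -0.002 -1.236] shift [ 1.  -0.8  0.4] t 18.25 F [-0.3  0.3 -2.2] T [-0.035  0.212  0.134] g 0.271 q [-0.17  0.65  1.47 -0.    1.01  1.16]
  pos [640.1   3.2 131.3] yaw -1.3273 tilt z [ 4.0e-04 -2.9e-03 -1.0e+00]
```

Request:
{"method": "apply_moves", "body": {"increments": [[0, 0, 0.03, 0, 0, 0, -1]]}}

```text
time_s: 18.35
position: [640.1, 3.3, 131.3]
eef_rot: [0.778, -0.628, 0.001, 0.001]
force: [0.5, 0.5, -1.7]
gripper_width: 0.275
```

```bash
python3 st.py
```

```text
rotvec [ 0.002 -0.002 -1.267] shift [ 1.1 -0.8  0.4] t 18.35 F [ 0.5  0.5 -1.7] T [-0.041  0.14   0.165] g 0.275 q [-0.17  0.65  1.47 -0.    1.01  1.19]
  pos [640.1   3.3 131.3] yaw -1.3581 tilt z [ 3.0e-04 -2.8e-03 -1.0e+00]
```

Request:
{"method": "apply_moves", "body": {"increments": [[0, 0, 0.03, 0, 0, 0, -1]]}}

```text
time_s: 18.45
position: [640.1, 3.3, 131.3]
eef_rot: [0.768, -0.64, 0.001, 0.001]
force: [-0.2, 0.6, -1.9]
gripper_width: 0.268
```

```bash
python3 st.py
```

```text
rotvec [ 0.002 -0.002 -1.298] shift [ 1.  -0.9  0.4] t 18.45 F [-0.2  0.6 -1.9] T [-0.036  0.152  0.176] g 0.268 q [-0.17  0.65  1.47 -0.    1.01  1.22]
  pos [640.1   3.3 131.3] yaw -1.3889 tilt z [ 3.0e-04 -2.8e-03 -1.0e+00]
```

Request:
{"method": "apply_moves", "body": {"increments": [[0, 0, 0.03, 0, 0, 0, -1]]}}

```text
time_s: 18.55
position: [640.1, 3.3, 131.3]
eef_rot: [0.759, -0.652, 0.001, 0.001]
force: [0.3, 0.3, -1.0]
gripper_width: 0.271
```

```bash
python3 st.py
```

```text
rotvec [ 0.002 -0.002 -1.329] shift [ 1.  -0.9  0.4] t 18.55 F [ 0.3  0.3 -1. ] T [0.057 0.205 0.227] g 0.271 q [-0.17  0.65  1.47 -0.    1.01  1.25]
  pos [640.1   3.3 131.3] yaw -1.4195 tilt z [ 3.0e-04 -2.9e-03 -1.0e+00]
```

Torque is now rising (0.23), so I'll go in smaller steps.

Request:
{"method": "apply_moves", "body": {"increments": [[0, 0, 0.015, 0, 0, 0, -1]]}}

```text
time_s: 18.65
position: [640.0, 3.3, 131.3]
eef_rot: [0.754, -0.657, 0.001, 0.001]
force: [-0.5, 0.2, -2.2]
gripper_width: 0.275
```

```bash
python3 st.py
```

```text
rotvec [ 0.002 -0.002 -1.344] shift [ 1.  -1.   0.4] t 18.65 F [-0.5  0.2 -2.2] T [-0.038  0.131  0.261] g 0.275 q [-0.17  0.65  1.47 -0.    1.01  1.27]
  pos [640.    3.3 131.3] yaw -1.4347 tilt z [ 2.e-04 -3.e-03 -1.e+00]
```

Request:
{"method": "apply_moves", "body": {"increments": [[0, 0, 0.015, 0, 0, 0, -1]]}}

```text
time_s: 18.75
position: [640.0, 3.3, 131.3]
eef_rot: [0.749, -0.663, 0.001, 0.001]
force: [-0.4, -0.4, -2.0]
gripper_width: 0.268
```

```bash
python3 st.py
```

```text
rotvec [ 0.002 -0.002 -1.359] shift [ 1.  -0.9  0.4] t 18.75 F [-0.4 -0.4 -2. ] T [-0.05   0.161  0.246] g 0.268 q [-0.17  0.65  1.47 -0.    1.01  1.28]
  pos [640.    3.3 131.3] yaw -1.45 tilt z [ 2.e-04 -3.e-03 -1.e+00]
```

Request:
{"method": "apply_moves", "body": {"increments": [[0, 0, 0.012, 0, 0, 0, -1]]}}

```text
time_s: 18.85
position: [640.0, 3.3, 131.3]
eef_rot: [0.744, -0.668, 0.001, 0.001]
force: [0.3, -0.0, -1.1]
gripper_width: 0.267
```

```bash
python3 st.py
```

```text
rotvec [ 0.002 -0.003 -1.371] shift [ 1.  -1.   0.4] t 18.85 F [ 0.3 -0.  -1.1] T [-0.007  0.211  0.265] g 0.267 q [-0.17  0.65  1.47 -0.    1.01  1.3 ]
  pos [640.    3.3 131.3] yaw -1.4623 tilt z [ 2.0e-04 -3.2e-03 -1.0e+00]
```

Request:
{"method": "apply_moves", "body": {"increments": [[0, 0, 0, 0, 0, 0, -1]]}}

```text
time_s: 18.95
position: [640.0, 3.3, 131.3]
eef_rot: [0.744, -0.668, 0.001, 0.001]
force: [0.3, 0.2, -1.6]
gripper_width: 0.273
```

```bash
python3 st.py
```

```text
rotvec [ 0.002 -0.003 -1.371] shift [ 1.  -1.   0.4] t 18.95 F [ 0.3  0.2 -1.6] T [0.018 0.196 0.306] g 0.273 q [-0.17  0.65  1.47 -0.    1.01  1.3 ]
  pos [640.    3.3 131.3] yaw -1.4622 tilt z [ 2.0e-04 -3.2e-03 -1.0e+00]
```

Request:
{"method": "apply_moves", "body": {"increments": [[0, 0, 0.015, 0, 0, 0, -1]]}}

```text
time_s: 19.05
position: [640.1, 3.3, 131.3]
eef_rot: [0.739, -0.673, 0.001, 0.001]
force: [0.9, 0.5, -1.3]
gripper_width: 0.27
```

```bash
python3 st.py
```

```text
rotvec [ 0.002 -0.003 -1.387] shift [ 1.  -1.   0.4] t 19.05 F [ 0.9  0.5 -1.3] T [-0.024  0.189  0.294] g 0.27 q [-0.17  0.65  1.47 -0.    1.01  1.31]
  pos [640.1   3.3 131.3] yaw -1.4776 tilt z [ 2.0e-04 -3.2e-03 -1.0e+00]
```

Request:
{"method": "apply_moves", "body": {"increments": [[0, 0, 0, 0, 0, 0, -1]]}}

```text
time_s: 19.15
position: [640.0, 3.3, 131.3]
eef_rot: [0.739, -0.673, 0.001, 0.001]
force: [-0.1, 1.2, -1.1]
gripper_width: 0.271
```

```bash
python3 st.py
```

```text
rotvec [ 0.002 -0.003 -1.387] shift [ 1.  -1.   0.4] t 19.15 F [-0.1  1.2 -1.1] T [0.038 0.152 0.211] g 0.271 q [-0.17  0.65  1.47 -0.    1.01  1.31]
  pos [640.    3.3 131.3] yaw -1.4778 tilt z [ 2.0e-04 -3.3e-03 -1.0e+00]
```

Request:
{"method": "apply_moves", "body": {"increments": [[0, 0, 0, 0, 0, 0, -1]]}}

```text
time_s: 19.25
position: [640.1, 3.3, 131.3]
eef_rot: [0.739, -0.673, 0.001, 0.001]
force: [0.0, -0.7, -2.1]
gripper_width: 0.269
```

```bash
python3 st.py
```

```text
rotvec [ 0.002 -0.003 -1.387] shift [ 1.  -1.   0.4] t 19.25 F [ 0.  -0.7 -2.1] T [0.067 0.161 0.249] g 0.269 q [-0.17  0.65  1.47 -0.    1.01  1.31]
  pos [640.1   3.3 131.3] yaw -1.4777 tilt z [ 2.0e-04 -3.3e-03 -1.0e+00]
```

```bash
cat > st.py <<'E'
from plant import robot
import numpy as np
s=robot.get_state(); print("t",round(s["time_s"],2),"F",s["force"].round(1),"Tz",s["torque"].round(3),"e6",s["effort"][5].round(4),"q6",s["qpos"][5].round(4))
E
python3 st.py
```

```text
t 19.25 F [ 0.  -0.7 -2.1] Tz [0.067 0.161 0.249] e6 0.2847 q6 1.3121
```

Request:
{"method": "apply_moves", "body": {"increments": [[0, 0, 0.02, 0, 0, 0, -1]]}}

```text
time_s: 19.35
position: [640.0, 3.4, 131.3]
eef_rot: [0.732, -0.681, 0.001, 0.001]
force: [0.0, -0.4, -1.9]
gripper_width: 0.276
```

```bash
python3 st.py
```

```text
t 19.35 F [ 0.  -0.4 -1.9] Tz [0.008 0.173 0.19 ] e6 -0.0311 q6 1.3333
```

Request:
{"method": "apply_moves", "body": {"increments": [[0, 0, 0, 0, 0, 0, -1]]}}

```text
time_s: 19.45
position: [640.0, 3.4, 131.3]
eef_rot: [0.732, -0.682, 0.001, 0.001]
force: [-0.2, 0.8, -1.9]
gripper_width: 0.274
```

```bash
python3 st.py
```

```text
t 19.45 F [-0.2  0.8 -1.9] Tz [-0.05   0.141  0.174] e6 0.2192 q6 1.3343
```

```bash
python3 look.py w18 | tail -1
```

```text
pos [640.    3.4 131.3] yaw -1.4999 tilt z [ 0.     -0.0031 -1.    ]
```

View pics/w18c.png

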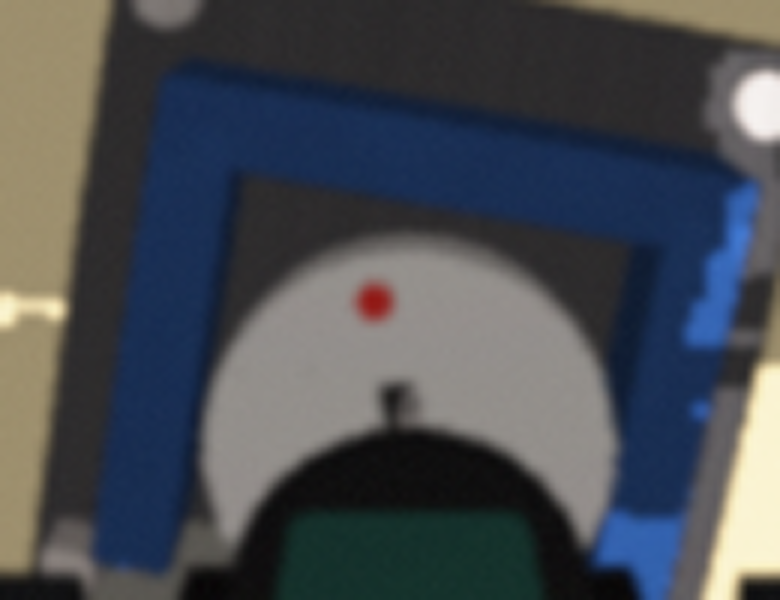

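```bash
cat > dot.py <<'E'
from h import *
import sys
for n in sys.argv[1:]:
    im=cv2.imread(f"pics/{n}.png"); h=cv2.cvtColor(im,cv2.COLOR_BGR2HSV)[130:230,250:380]
    k=(((h[...,0]<8)|(h[...,0]>172))&(h[...,1]>120)&(h[...,2]>80)); y,x=np.nonzero(k); print(n,len(x),(x.mean()+250).round(2),(y.mean()+130).round(2))
E
python3 dot.py w15 w16 w17 w18
```

```text
w15 22 317.5 179.27
w16 23 312.78 179.91
w17 22 312.09 179.91
w18 21 312.0 180.0
```

The cam is following (dot steady at (312,180)), now at about 1.26. The torque dipped, so it isn't snug yet. Continuing.

Request:
{"method": "apply_moves", "body": {"increments": [[0, 0, 0.02, 0, 0, 0, -1]]}}

```text
time_s: 19.65
position: [640.0, 3.4, 131.3]
eef_rot: [0.725, -0.689, 0.001, 0.001]
force: [-0.3, 0.4, -2.2]
gripper_width: 0.273
```

```bash
python3 st.py
```

```text
t 19.65 F [-0.3  0.4 -2.2] Tz [-0.009  0.149  0.212] e6 -0.0056 q6 1.3547
```

Request:
{"method": "apply_moves", "body": {"increments": [[0, 0, 0.015, 0, 0, 0, -1]]}}

```text
time_s: 19.75
position: [639.9, 3.4, 131.3]
eef_rot: [0.719, -0.695, 0.001, 0.001]
force: [-0.2, -0.0, -2.2]
gripper_width: 0.277
```

```bash
python3 st.py
```

```text
t 19.75 F [-0.2 -0.  -2.2] Tz [0.046 0.135 0.252] e6 0.1323 q6 1.371
```

Request:
{"method": "apply_moves", "body": {"increments": [[0, 0, 0, 0, 0, 0, -1]]}}

```text
time_s: 19.85
position: [639.9, 3.4, 131.3]
eef_rot: [0.719, -0.695, 0.001, 0.001]
force: [0.1, 0.7, -1.1]
gripper_width: 0.273
```

```bash
python3 st.py
```

```text
t 19.85 F [ 0.1  0.7 -1.1] Tz [0.004 0.184 0.232] e6 0.2656 q6 1.3716
```

Request:
{"method": "apply_moves", "body": {"increments": [[0, 0, 0.02, 0, 0, 0, -1]]}}

```text
time_s: 19.95
position: [639.9, 3.4, 131.3]
eef_rot: [0.712, -0.703, 0.001, 0.001]
force: [0.1, 0.8, -1.9]
gripper_width: 0.268
```

```bash
python3 st.py
```

```text
t 19.95 F [ 0.1  0.8 -1.9] Tz [0.003 0.154 0.308] e6 0.0689 q6 1.3926
```

Request:
{"method": "apply_moves", "body": {"increments": [[0, 0, 0, 0, 0, 0, -1]]}}

```text
time_s: 20.05
position: [639.9, 3.4, 131.3]
eef_rot: [0.711, -0.703, 0.001, 0.001]
force: [-0.4, -0.4, -1.7]
gripper_width: 0.268
```

```bash
python3 st.py
```

```text
t 20.05 F [-0.4 -0.4 -1.7] Tz [0.068 0.182 0.269] e6 0.3132 q6 1.3931
```

Request:
{"method": "apply_moves", "body": {"increments": [[0, 0, 0.015, 0, 0, 0, -1]]}}

```text
time_s: 20.15
position: [640.0, 3.4, 131.3]
eef_rot: [-0.706, 0.708, -0.001, -0.001]
force: [-1.1, 0.6, -1.7]
gripper_width: 0.275
```

```bash
python3 st.py
```

```text
t 20.15 F [-1.1  0.6 -1.7] Tz [0.017 0.178 0.294] e6 0.1465 q6 1.4089
```

Request:
{"method": "apply_moves", "body": {"increments": [[0, 0, 0, 0, 0, 0, -1]]}}

```text
time_s: 20.25
position: [639.9, 3.4, 131.3]
eef_rot: [-0.706, 0.709, -0.001, -0.001]
force: [-0.1, 0.4, -2.1]
gripper_width: 0.269
```

```bash
python3 st.py
```

```text
t 20.25 F [-0.1  0.4 -2.1] Tz [0.026 0.191 0.245] e6 0.3282 q6 1.4093
```

Request:
{"method": "apply_moves", "body": {"increments": [[0, 0, 0.02, 0, 0, 0, -1]]}}

```text
time_s: 20.35
position: [639.9, 3.4, 131.3]
eef_rot: [-0.698, 0.716, -0.001, -0.001]
force: [-0.1, 0.1, -2.4]
gripper_width: 0.272
```

```bash
python3 st.py
```

```text
t 20.35 F [-0.1  0.1 -2.4] Tz [0.021 0.197 0.32 ] e6 0.1374 q6 1.4302
```

Request:
{"method": "apply_moves", "body": {"increments": [[0, 0, 0, 0, 0, 0, -1]]}}

```text
time_s: 20.45
position: [639.9, 3.4, 131.3]
eef_rot: [-0.698, 0.716, -0.001, -0.001]
force: [-0.4, 0.4, -2.0]
gripper_width: 0.268
```

```bash
python3 st.py
```

```text
t 20.45 F [-0.4  0.4 -2. ] Tz [0.063 0.187 0.355] e6 0.3784 q6 1.4308
```

Request:
{"method": "apply_moves", "body": {"increments": [[0, 0, 0, 0, 0, 0, -1]]}}

```text
time_s: 20.55
position: [639.9, 3.4, 131.3]
eef_rot: [-0.698, 0.716, -0.001, -0.001]
force: [0.5, 0.4, -1.1]
gripper_width: 0.272
```

```bash
python3 st.py
```

```text
t 20.55 F [ 0.5  0.4 -1.1] Tz [-0.026  0.138  0.323] e6 0.3245 q6 1.4308
```

Request:
{"method": "apply_moves", "body": {"increments": [[0, 0, 0.013, 0, 0, 0, -1]]}}

```text
time_s: 20.65
position: [639.9, 3.4, 131.3]
eef_rot: [-0.693, 0.721, -0.001, -0.001]
force: [0.4, -0.5, -1.7]
gripper_width: 0.272
```

```bash
python3 st.py
```

```text
t 20.65 F [ 0.4 -0.5 -1.7] Tz [0.022 0.157 0.346] e6 0.2304 q6 1.4444
```

Request:
{"method": "apply_moves", "body": {"increments": [[0, 0, 0, 0, 0, 0, -1]]}}

```text
time_s: 20.75
position: [639.9, 3.4, 131.3]
eef_rot: [-0.693, 0.721, -0.001, -0.001]
force: [0.5, 1.0, -1.9]
gripper_width: 0.273
```

```bash
python3 st.py
```

```text
t 20.75 F [ 0.5  1.  -1.9] Tz [0.012 0.174 0.347] e6 0.3843 q6 1.4447
```

Request:
{"method": "apply_moves", "body": {"increments": [[0, 0, 0, 0, 0, 0, -1]]}}

```text
time_s: 20.85
position: [639.9, 3.4, 131.3]
eef_rot: [-0.693, 0.721, -0.001, -0.001]
force: [0.5, -0.4, -1.7]
gripper_width: 0.271
```

```bash
python3 st.py; python3 look.py w19|tail -1; python3 dot.py w19
```

```text
t 20.85 F [ 0.5 -0.4 -1.7] Tz [-0.011  0.167  0.355] e6 0.35 q6 1.4447
  pos [639.9   3.4 131.3] yaw -1.6099 tilt z [-1.0e-04 -3.4e-03 -1.0e+00]
w19 22 310.27 180.18
```

View pics/w19.png

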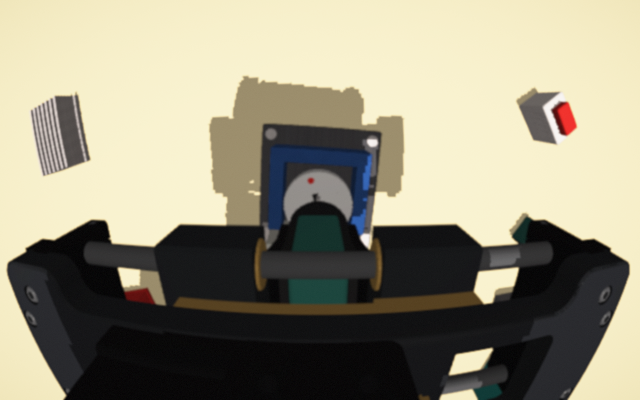

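Snug: three steady readings at 0.35 N·m, with the cam at about 1.37. Now I'll back the blade to mid-slot to unload it, then lift out.

Request:
{"method": "apply_moves", "body": {"increments": [[0, 0, -0.05, 0, 0, 0, -1], [0, 0, -0.05, 0, 0, 0, -1], [0, 0, -0.03, 0, 0, 0, -1], [0, 0, 0, 0, 0, 0, -1]]}}

```text
time_s: 21.35
position: [640.0, 3.3, 131.3]
eef_rot: [0.739, -0.674, 0.001, 0.001]
force: [-0.9, 0.2, -2.4]
gripper_width: 0.272
```

```bash
python3 st.py; python3 look.py w20|tail -1; python3 dot.py w20
```

```text
t 21.35 F [-0.9  0.2 -2.4] Tz [-0.015  0.19   0.072] e6 -0.0394 q6 1.3124
  pos [640.    3.3 131.3] yaw -1.4786 tilt z [ 0.     -0.0027 -1.    ]
w20 23 313.0 179.83
```

View pics/w20c.png

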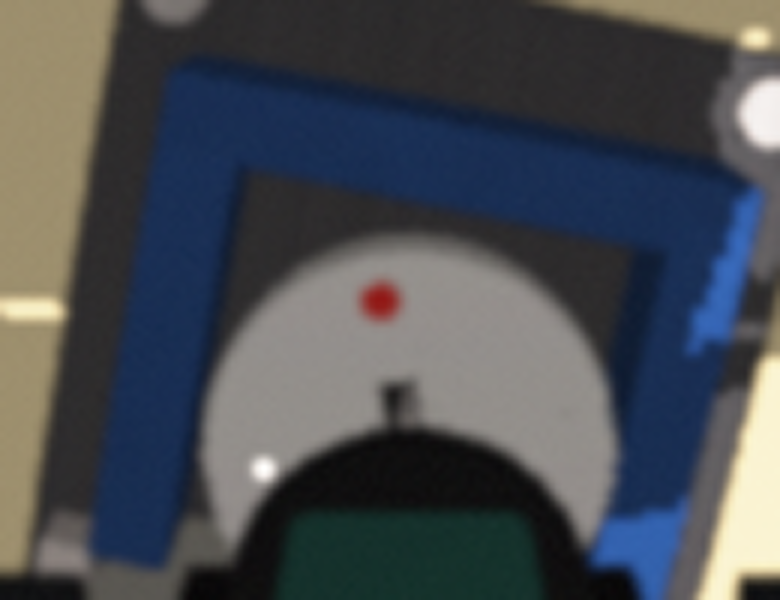

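```bash
cat > camang.py <<'E'
from h import *
import sys
from plant import robot
# wrist cam in tool from w20
m=dict(np.load("wl.npz")); 
def pose(p,yaw): return np.array(p),R.from_euler("z",yaw)*R.from_euler("x",np.pi)
p0,R0=pose([640.0,3.3,131.3],-1.4786)
off=R0.inv().apply(m["xyz"]-p0); rel=R0.inv()*R.from_quat(m["attitude"])
C=np.array([641.3,2.8])
for n,p,y,px in [("w15",[641.1,2.4,130.9],-.0902,(317.5,179.27)),("w16",[640.3,2.9,131.3],-.7844,(312.78,179.91)),("w17",[640.1,3.2,131.3],-1.2982,(312.09,179.91)),("w18",[640,3.4,131.3],-1.4999,(312,180)),("w19",[639.9,3.4,131.3],-1.6099,(310.27,180.18)),("w20",[640,3.3,131.3],-1.4786,(313,179.83))]:
    a,b=pose(p,y); mm=dict(K=m["K"],xyz=a+b.apply(off),attitude=(b*rel).as_quat())
    d=plane(mm,*px,60,True)[:2]; v=d-C; th=np.arctan2(v[1],v[0]); print(n,d.round(1),"r",np.hypot(*v).round(1),"cam",round(np.pi/2-0.091-th,3),"tool",round(-.0902-y,3))
E
python3 camang.py
```

```text
w15 [643.3  24.8] r 22.1 cam 0.0 tool 0.0
w16 [653.3  20.8] r 21.7 cam 0.498 tool 0.694
w17 [660.1  12.9] r 21.4 cam 0.987 tool 1.208
w18 [661.5   9. ] r 21.1 cam 1.183 tool 1.41
w19 [661.8   7.9] r 21.1 cam 1.235 tool 1.52
w20 [661.6   8.6] r 21.1 cam 1.202 tool 1.388
```

Request:
{"method": "apply_moves", "body": {"increments": [[0, 0, -0.05, 0, 0, 0, -1], [0, 0, -0.05, 0, 0, 0, -1], [0, 0, 0, 0, 0, 0, -1]]}}

```text
time_s: 21.75
position: [640.2, 3.2, 131.5]
eef_rot: [0.771, -0.636, 0.001, 0.001]
force: [-0.8, 0.2, -1.8]
gripper_width: 0.275
```

```bash
python3 st.py; python3 look.py w21|tail -1; python3 dot.py w21
```

```text
t 21.75 F [-0.8  0.2 -1.8] Tz [-0.079  0.182 -0.044] e6 -0.1745 q6 1.2128
  pos [640.2   3.2 131.5] yaw -1.3795 tilt z [ 8.0e-04 -2.5e-03 -1.0e+00]
w21 23 315.0 179.83
```

View pics/w21c.png

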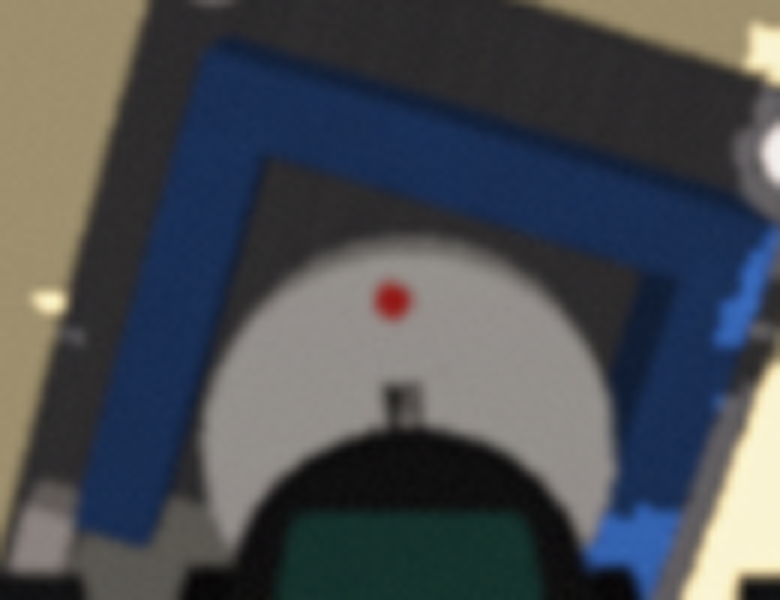

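The blade is free in the slot with torque about 0, and the cam held at about 1.2. Lifting out.

Request:
{"method": "apply_moves", "body": {"increments": [[0, 0, 0, 0, 0, -5, -1], [0, 0, 0, 0, 0, -5, -1], [0, 0, 0, 0, 0, -5, -1], [0, 0, 0, 0, 0, -15, -1], [0, 0, 0, 0, 0, -20, -1]]}}

```text
time_s: 22.35
position: [638.3, 3.4, 181.5]
eef_rot: [0.77, -0.638, -0.001, 0.002]
force: [-0.9, 0.3, -2.3]
gripper_width: 0.272
```

Request:
{"method": "apply_moves", "body": {"increments": [[0, 0, 0, 0, 0, -30, -1], [0, 0, 0, 0, 0, -20, -1], [0, 0, 0, 0, 0, 0, -1]]}}

```text
time_s: 22.65
position: [640.3, 3.3, 237.5]
eef_rot: [0.77, -0.638, 0.001, 0.0]
force: [0.4, 0.9, -2.5]
gripper_width: 0.273
```

```bash
python3 - <<'E'
from h import *
from plant import optics
goto([640,3,220],-1.38)
m=optics.camera_model("wrist"); np.savez("w22.npz",**m)
im=optics.grab_frame("wrist")[:,:,::-1]; cv2.imwrite("pics/w22.png",im)
im=optics.grab_frame("scene")[:,:,::-1]; cv2.imwrite("pics/s22.png",cv2.resize(im[100:260,280:400],None,fx=4.9,fy=3.7,interpolation=cv2.INTER_CUBIC))
E
```

```text
rotvec [-0.001 -0.003 -0.004] shift [ 0.2  0.4 17.5] t 22.65 F [ 0.4  0.9 -2.5] T [-0.032  0.15   0.022] g 0.273 q [-0.17  0.53  1.38 -0.    1.23  1.22]
  pos [640.3   3.3 237.5] yaw -1.3842 tilt z [ 0.0016 -0.0026 -1.    ]
```

View pics/w22.png

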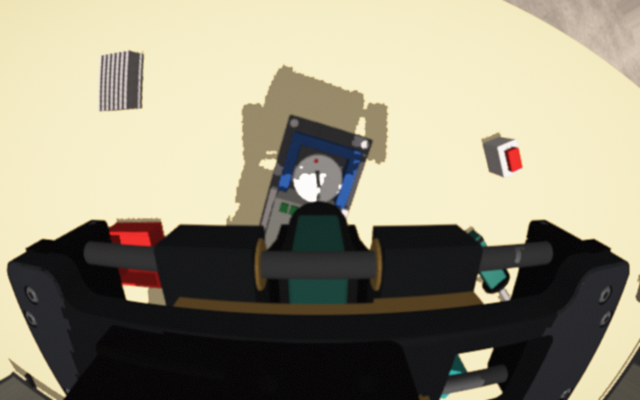

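The cam is turned, with the slot and dot rotated as expected. Now back to the stand.

Request:
{"method": "apply_moves", "body": {"increments": [[0, 0, 0, 31, 32, 0, -1], [0, 0, 0, 31, 32, 0, -1], [0, 0, 0, 31, 32, 0, -1], [0, 0, 0, 31, 32, 0, -1], [0, 0, 0, 31, 32, 0, -1]]}}

```text
time_s: 23.25
position: [505.6, -177.2, 226.9]
eef_rot: [0.773, -0.634, -0.007, 0.003]
force: [0.2, -0.9, -2.1]
gripper_width: 0.271
```

Request:
{"method": "apply_moves", "body": {"increments": [[0, 0, 0, 20, 20, 0, -1], [0, 0, 0.11, 0, 0, 0, -1], [0, 0, 0, 0, 0, 0, -1]]}}

```text
time_s: 23.55
position: [482.5, -204.8, 222.3]
eef_rot: [0.733, -0.68, -0.012, 0.005]
force: [0.2, 0.3, -1.8]
gripper_width: 0.271
```

```bash
cat > st2.py <<'E'
from h import *
goto([459.5,-251.6,200],-1.5015)
E
python3 st2.py
```

```text
rotvec [0.022 0.011 0.007] shift [45.2 26.  22.5] t 23.55 F [ 0.2  0.3 -1.8] T [-0.068  0.112 -0.013] g 0.271 q [-0.61  0.4   1.67 -0.01  1.1   0.89]
  pos [ 482.5 -204.8  222.3] yaw -1.4949 tilt z [-0.0232  0.009  -0.9997]
```

Request:
{"method": "apply_moves", "body": {"increments": [[0.022, 0.011, 0.007, 0, 0, 0, -1], [0, 0, 0, 24, 14, 0, -1], [0, 0, 0, 20, 11, 0, -1], [0, 0, 0, 0, 0, 0, -1]]}}

```text
time_s: 23.95
position: [458.9, -248.2, 217.9]
eef_rot: [0.735, -0.678, -0.004, 0.0]
force: [-0.2, 0.0, -1.0]
gripper_width: 0.267
```

```bash
python3 st2.py; python3 - <<'E'
from h import *
from plant import optics
m=optics.camera_model("wrist"); np.savez("wl.npz",**m)
im=optics.grab_frame("wrist")[:,:,::-1]; cv2.imwrite("pics/w23.png",im)
im=optics.grab_frame("scene")[:,:,::-1]; cv2.imwrite("pics/s23.png",cv2.resize(im[130:230,170:300],None,fx=6,fy=6,interpolation=cv2.INTER_CUBIC))
E
```

```text
rotvec [0.006 0.006 0.013] shift [ 3.5 -0.4 17.8] t 23.95 F [-0.2  0.  -1. ] T [-0.036  0.081 -0.042] g 0.267 q [-0.71  0.4   1.69 -0.    1.06  0.78]
  pos [ 458.9 -248.2  217.9] yaw -1.489 tilt z [-0.0065  0.0051 -1.    ]
```

View pics/w23.png

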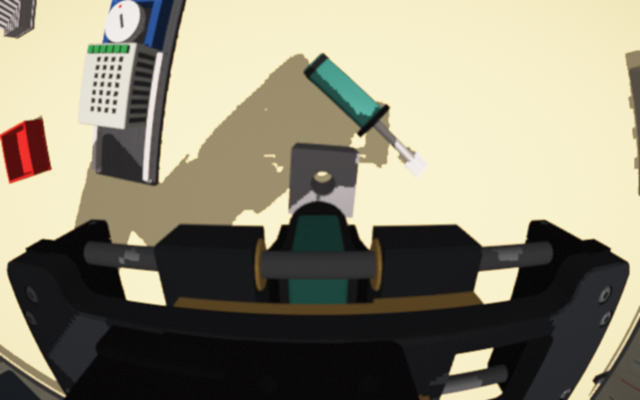

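View pics/s23.png

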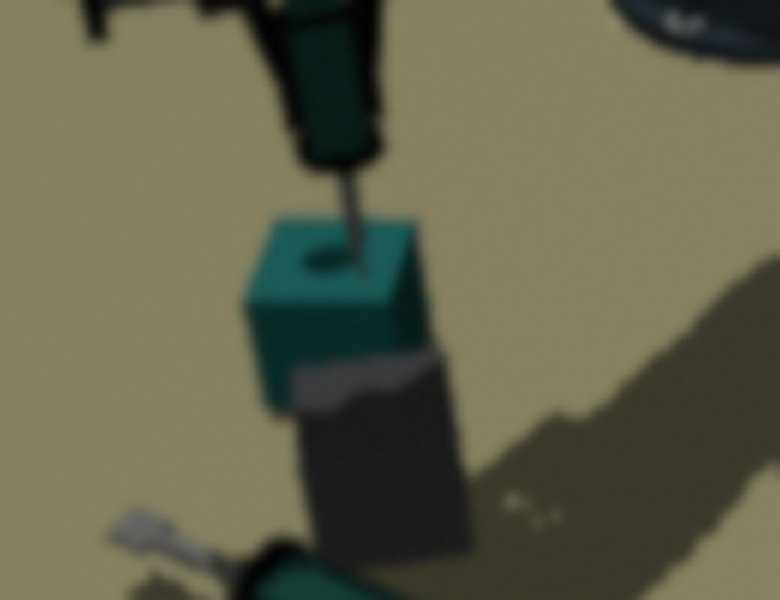

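The hole is at (322,178), just ahead of the collar. I'll check it against the target position.

```bash
python3 - <<'E'
from h import *
m=dict(np.load("wl.npz")); im=cv2.imread("pics/w23.png")
cv2.imwrite("pics/w23c.png",cv2.resize(im[130:225,270:380],None,fx=6,fy=6,interpolation=cv2.INTER_CUBIC))
for p in ((322,178),(322,168)): print(plane(m,*p,66,True).round(1))
a,b=plane(m,292,145,66,True),plane(m,357.5,149,66,True); d=(b-a)[:2]; L=np.hypot(*d); n=np.array([-d[1],d[0]])/L; print(a.round(1),b.round(1),L)
for s in (1,-1): print("stand centre?",((a+b)[:2]/2+s*35*n).round(1))
E
```

```text
[ 465.7 -251.4   66. ]
[ 476.1 -250.6   66. ]
[ 497.4 -218.2   66. ] [ 498.9 -284.9   66. ] 66.73261239556051
stand centre? [ 533.1 -250.8]
stand centre? [ 463.1 -252.4]
```

View pics/w23c.png

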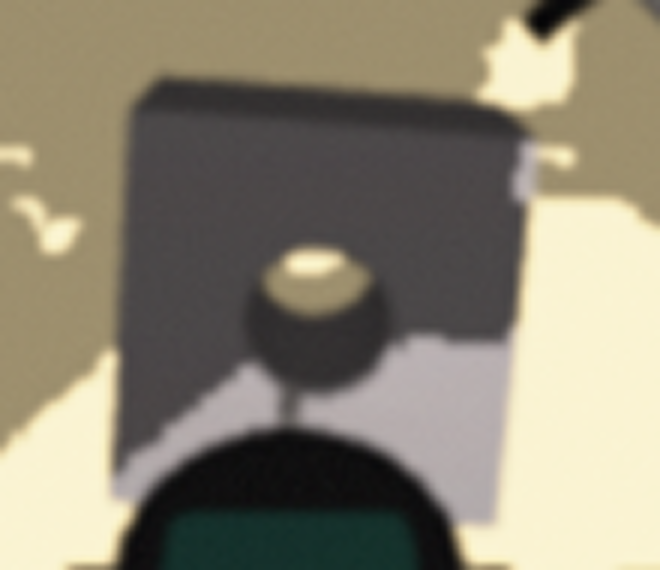

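```bash
cat > m2.py <<'E'
from h import *
import sys
hu,hv,tu,tv,zt,yaw=map(float,sys.argv[1:])
m=dict(np.load("wl.npz")); X=np.array([np.cos(yaw),np.sin(yaw)]);Y=np.array([np.sin(yaw),-np.cos(yaw)])
c=lambda u,v:(270+u/6,130+v/6)
h=plane(m,*c(hu,hv),66,True)[:2]; t=plane(m,*c(tu,tv),zt,True)[:2]+8*Y
print("hole",h.round(1),"tip",t.round(1),"move tool x,y",((h-t)@X).round(1),((h-t)@Y).round(1))
E
python3 m2.py 317 318 290 395 139.5 -1.489
```

```text
hole [ 460.5 -252.7] tip [ 458.  -248.6] move tool x,y 4.4 -2.2
```

Request:
{"method": "apply_moves", "body": {"increments": [[0.006, 0.006, 0.012, 4, -2, 0, -1], [0, 0, 0, 0, 0, 15, -1], [0, 0, 0, 0, 0, 15, -1], [0, 0, 0, 0, 0, 15, -1], [0, 0, 0, 0, 0, 0, -1]]}}

```text
time_s: 24.55
position: [464.8, -246.1, 171.3]
eef_rot: [0.734, -0.679, 0.001, -0.001]
force: [-0.1, -0.1, -1.4]
gripper_width: 0.271
```

```bash
cat > look2.py <<'E'
from h import *
import sys
from plant import optics
m=optics.camera_model("wrist"); np.savez("wl.npz",**m)
im=optics.grab_frame("wrist")[:,:,::-1]
cv2.imwrite(f"pics/{sys.argv[1]}.png",cv2.resize(im[130:225,270:380],None,fx=6,fy=6,interpolation=cv2.INTER_CUBIC))
E
python3 st2.py; python3 look2.py w24
```

```text
rotvec [-0.003  0.001  0.008] shift [  5.1   5.7 -28.7] t 24.55 F [-0.1 -0.1 -1.4] T [-0.057  0.188  0.013] g 0.271 q [-0.7   0.47  1.73  0.    0.94  0.79]
  pos [ 464.8 -246.1  171.3] yaw -1.4937 tilt z [ 0.0027  0.001  -1.    ]
```

View pics/w24.png

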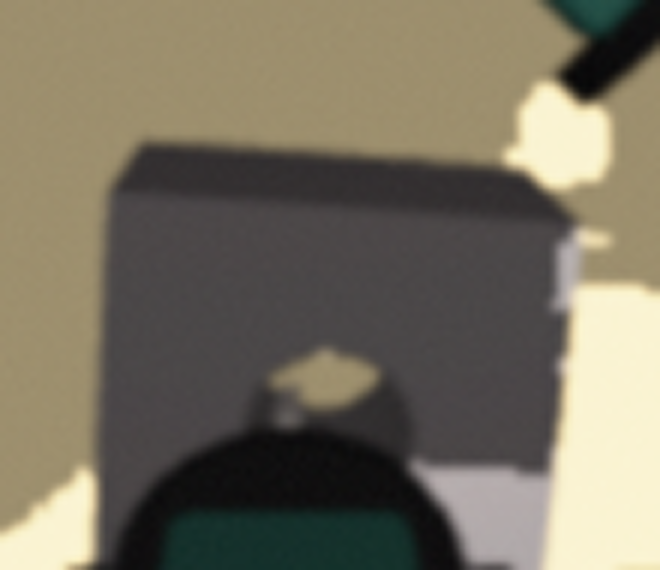

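Request:
{"method": "apply_moves", "body": {"increments": [[-0.003, 0, 0.008, 5, 5.5, 0, -1], [0, 0, 0, 0, 0, 0, -1], [0, 0, 0, 0, 0, 8, -1], [0, 0, 0, 0, 0, 0, -1]]}}

```text
time_s: 25.0
position: [461.9, -252.9, 166.2]
eef_rot: [0.731, -0.682, 0.003, -0.0]
force: [0.4, -0.1, -1.4]
gripper_width: 0.275
```

```bash
python3 st2.py; python3 look2.py w25
```

```text
rotvec [-0.005 -0.004  0.001] shift [ -1.3   2.2 -33.8] t 25.0 F [ 0.4 -0.1 -1.4] T [-0.024  0.168 -0.001] g 0.275 q [-0.71  0.47  1.74  0.    0.92  0.79]
  pos [ 461.9 -252.9  166.2] yaw -1.5008 tilt z [ 0.0053 -0.004  -1.    ]
```

View pics/w25.png

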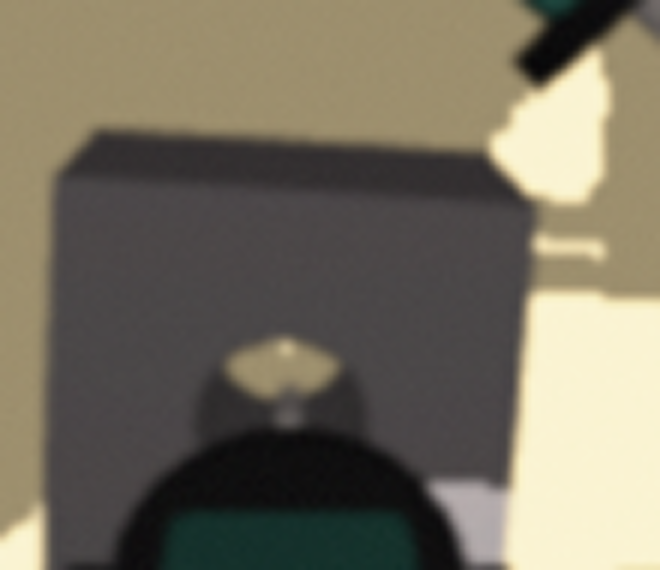

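```bash
python3 m2.py 281 413 287 398 88 -1.5008
```

```text
hole [ 461.5 -252.8] tip [ 461.5 -253.5] move tool x,y -0.8 -0.1
```

Request:
{"method": "apply_moves", "body": {"increments": [[-0.005, -0.004, 0, -0.5, 1, 0, -1], [0, 0, 0, 0, 0, 6, -1], [0, 0, 0, 0, 0, 6, -1], [0, 0, 0, 0, 0, 6, -1], [0, 0, 0, 0, 0, 0, -1]]}}

```text
time_s: 25.55
position: [461.4, -253.0, 147.4]
eef_rot: [0.731, -0.682, 0.001, 0.0]
force: [-0.1, -0.6, -2.1]
gripper_width: 0.267
```

```bash
python3 st2.py; python3 look2.py w26
```

```text
rotvec [-0.001 -0.001  0.001] shift [ -1.4   1.7 -52.6] t 25.55 F [-0.1 -0.6 -2.1] T [-0.028  0.152 -0.017] g 0.267 q [-0.71  0.5   1.75 -0.    0.88  0.79]
  pos [ 461.4 -253.   147.4] yaw -1.501 tilt z [ 0.001  -0.0012 -1.    ]
```

View pics/w26.png

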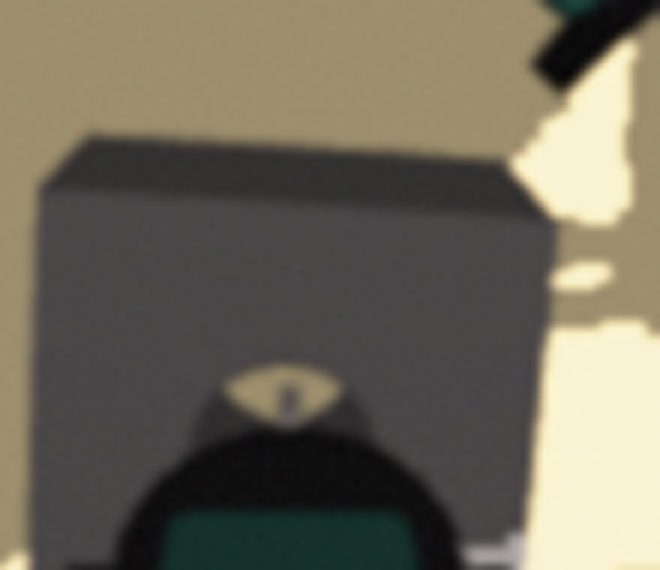

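Request:
{"method": "apply_moves", "body": {"increments": [[0, 0, 0, -0.8, 1, 0, -1], [0, 0, 0, 0, 0, 6, -1], [0, 0, 0, 0, 0, 6, -1], [0, 0, 0, 0, 0.3, 6, -1], [0, 0, 0, 0, 0, 0, -1]]}}

```text
time_s: 26.1
position: [460.3, -252.5, 128.3]
eef_rot: [0.731, -0.682, 0.001, 0.0]
force: [-1.0, -0.5, -1.0]
gripper_width: 0.27
```

```bash
python3 st2.py
```

```text
rotvec [-0.002 -0.002  0.001] shift [ -0.8   0.6 -71.7] t 26.1 F [-1.  -0.5 -1. ] T [-0.034  0.211 -0.008] g 0.27 q [-0.71  0.53  1.77 -0.    0.83  0.79]
  pos [ 460.3 -252.5  128.3] yaw -1.5009 tilt z [ 0.0019 -0.0019 -1.    ]
```

Request:
{"method": "apply_moves", "body": {"increments": [[-0.002, -0.002, 0, -0.4, 0.3, 4, -1], [0, 0, 0, 0, 0, 6, -1], [0, 0, 0, 0, 0, 6, -1], [0, 0, 0, 0, 0.3, 6, -1], [0, 0, 0, 0, 0, 0, -1]]}}

```text
time_s: 26.6
position: [459.7, -252.2, 104.1]
eef_rot: [0.731, -0.682, -0.0, 0.0]
force: [-0.2, -0.3, -2.2]
gripper_width: 0.273
```

```bash
python3 st2.py
```

```text
rotvec [0.001 0.    0.001] shift [ -0.6   0.2 -95.9] t 26.6 F [-0.2 -0.3 -2.2] T [-0.033  0.169  0.017] g 0.273 q [-0.71  0.57  1.79 -0.    0.78  0.79]
  pos [ 459.7 -252.2  104.1] yaw -1.5009 tilt z [-5.e-04  2.e-04 -1.e+00]
```

Next, down to the seat: collar contact is expected at TCP z≈84.4.

Request:
{"method": "apply_moves", "body": {"increments": [[0, 0, 0, 0, 0, 6, -1], [0, 0, 0, 0, 0, 6, -1], [0, 0, 0, 0, 0, 4, -1], [0, 0, 0, 0, 0, 0, -1]]}}

```text
time_s: 27.0
position: [459.8, -252.3, 86.6]
eef_rot: [0.731, -0.682, -0.0, 0.0]
force: [0.5, 0.2, -2.1]
gripper_width: 0.273
```

```bash
python3 st2.py
```

```text
rotvec [0.    0.    0.001] shift [  -0.8    0.3 -113.4] t 27.0 F [ 0.5  0.2 -2.1] T [-0.089  0.151 -0.016] g 0.273 q [-0.71  0.6   1.8  -0.    0.74  0.79]
  pos [ 459.8 -252.3   86.6] yaw -1.501 tilt z [-5.e-04  2.e-04 -1.e+00]
```

Request:
{"method": "apply_moves", "body": {"increments": [[0, 0, 0, 0, 0, 2, -1], [0, 0, 0, 0, 0, 0, -1]]}}

```text
time_s: 27.2
position: [460.1, -252.6, 84.6]
eef_rot: [0.731, -0.682, 0.0, 0.0]
force: [-0.3, 0.9, -1.9]
gripper_width: 0.269
```

```bash
python3 st2.py
```

```text
rotvec [-0.    -0.     0.001] shift [  -1.     0.5 -115.4] t 27.2 F [-0.3  0.9 -1.9] T [-0.009  0.112 -0.   ] g 0.269 q [-0.71  0.61  1.8  -0.    0.73  0.79]
  pos [ 460.1 -252.6   84.6] yaw -1.501 tilt z [ 1.e-04 -4.e-04 -1.e+00]
```

Request:
{"method": "apply_moves", "body": {"increments": [[0, 0, 0, 0, 0, 1, -1], [0, 0, 0, 0, 0, 0, -1]]}}

```text
time_s: 27.4
position: [460.4, -252.7, 84.7]
eef_rot: [0.731, -0.682, 0.001, 0.0]
force: [0.4, 0.9, -1.8]
gripper_width: 0.275
```

```bash
python3 st2.py
```

```text
rotvec [-0.001 -0.001  0.001] shift [  -1.1    0.7 -115.3] t 27.4 F [ 0.4  0.9 -1.8] T [-0.079  0.137  0.021] g 0.275 q [-0.71  0.61  1.8  -0.    0.73  0.79]
  pos [ 460.4 -252.7   84.7] yaw -1.5009 tilt z [ 8.e-04 -9.e-04 -1.e+00]
```

Request:
{"method": "apply_moves", "body": {"increments": [[0, 0, 0, 0, 0, 2, -1], [0, 0, 0, 0, 0, 0, -1]]}}

```text
time_s: 27.6
position: [460.8, -253.0, 84.9]
eef_rot: [0.731, -0.682, 0.002, 0.0]
force: [0.9, 0.4, -0.9]
gripper_width: 0.272
```

```bash
python3 st2.py
```

```text
rotvec [-0.002 -0.002  0.001] shift [  -1.3    1.  -115.1] t 27.6 F [ 0.9  0.4 -0.9] T [-0.04   0.138  0.05 ] g 0.272 q [-0.71  0.61  1.8  -0.    0.73  0.79]
  pos [ 460.8 -253.    84.9] yaw -1.5007 tilt z [ 0.0022 -0.0022 -1.    ]
```

It's seated: z stopped at 84.7, the same as at pickup. Releasing.

Request:
{"method": "apply_moves", "body": {"increments": [[-0.002, -0.002, 0, -0.5, 0.7, -0.3, -1], [0, 0, 0, 0, 0, 0, 0.4], [0, 0, 0, 0, 0, 0, 0.5], [0, 0, 0, 0, 0, 0, 0.7], [0, 0, 0, 0, 0, 0, 1]]}}

```text
time_s: 28.1
position: [460.3, -252.8, 85.0]
eef_rot: [0.731, -0.682, 0.0, 0.0]
force: [-0.7, -0.8, 0.3]
gripper_width: 0.553
```

Request:
{"method": "apply_moves", "body": {"increments": [[0, 0, 0, 0, 0, 0, 1], [0, 0, 0, 0, 0, 0, 1], [0, 0, 0, 0, 0, 0, 1]]}}

```text
time_s: 28.4
position: [460.3, -252.9, 84.8]
eef_rot: [0.731, -0.682, 0.0, 0.0]
force: [-0.2, 0.1, -0.6]
gripper_width: 0.822
```

```bash
python3 st2.py; python3 - <<'E'
from plant import optics
import cv2
im=optics.grab_frame("scene")[:,:,::-1]; cv2.imwrite("pics/s27.png",cv2.resize(im[100:230,150:310],None,fx=4,fy=4,interpolation=cv2.INTER_CUBIC))
im=optics.grab_frame("wrist")[:,:,::-1]; cv2.imwrite("pics/w27.png",im)
E
```

```text
rotvec [-0.    -0.001  0.001] shift [  -1.2    0.7 -115.2] t 28.4 F [-0.2  0.1 -0.6] T [-0.043  0.157 -0.04 ] g 0.822 q [-0.72  0.61  1.8  -0.    0.73  0.79]
  pos [ 460.3 -252.9   84.8] yaw -1.5008 tilt z [ 3.e-04 -6.e-04 -1.e+00]
```

View pics/w27.png

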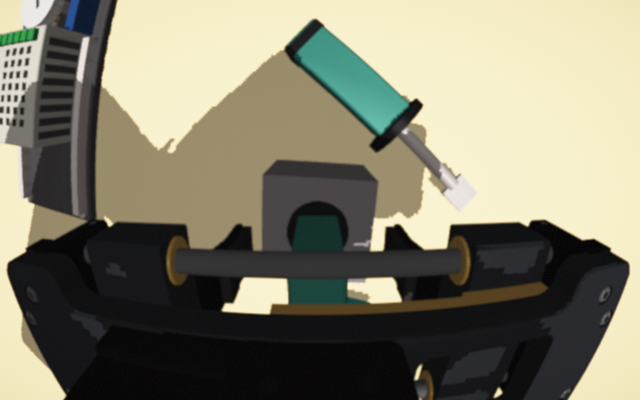

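View pics/s27.png

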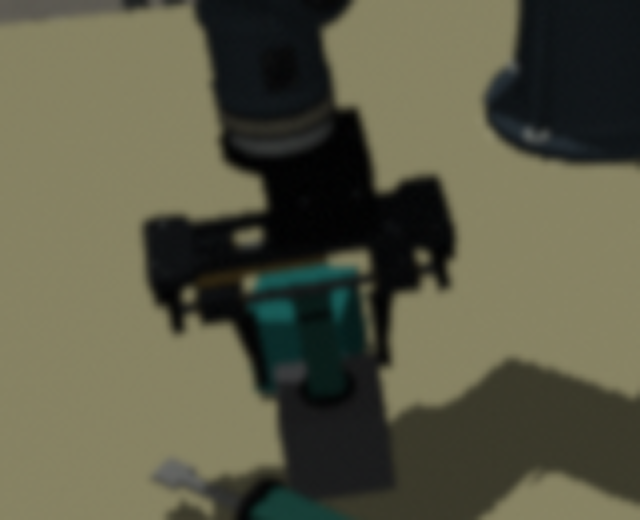

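The driver is upright in the grey stand with the collar seated, and the fingers are open. I'll retreat upward, then check the lock.

Request:
{"method": "apply_moves", "body": {"increments": [[0, 0, 0, 0, 0, -10, 1], [0, 0, 0, 0, 0, -15, 1], [0, 0, 0, 0, 0, -25, 1], [0, 0, 0, 0, 0, -35, 1], [0, 0, 0, 0, 0, -40, 1]]}}

```text
time_s: 29.0
position: [457.1, -250.2, 210.6]
eef_rot: [0.731, -0.682, -0.007, 0.0]
force: [0.5, -0.7, -0.1]
gripper_width: 0.999
```

Request:
{"method": "apply_moves", "body": {"increments": [[0, 0, 0, 0, 0, -40, 1], [0, 0, 0, 0, 0, -20, 1], [0, 0, 0, -40, 0, 0, 1], [0, 0, 0, -40, 0, 0, 1], [0, 0, 0, -40, 0, 0, 1]]}}

```text
time_s: 29.5
position: [453.8, -135.5, 284.6]
eef_rot: [0.729, -0.685, 0.006, -0.001]
force: [0.9, 0.9, 0.1]
gripper_width: 1.0
```

```bash
python3 st2.py; python3 - <<'E'
from h import *
from plant import optics
for n in ("scene","top","wrist"):
    im=optics.grab_frame(n)[:,:,::-1]; cv2.imwrite(f"pics/{n}28.png",im)
m=optics.camera_model("wrist"); np.savez("w28.npz",**m)
a=cv2.imread("pics/scene28.png"); cv2.imwrite("pics/s28c.png",cv2.resize(a[150:270,170:370],None,fx=4,fy=4,interpolation=cv2.INTER_CUBIC))
a=cv2.imread("pics/top28.png"); cv2.imwrite("pics/t28c.png",cv2.resize(a[125:275,275:475],None,fx=4,fy=4,interpolation=cv2.INTER_CUBIC))
E
```

```text
rotvec [-0.009 -0.008 -0.008] shift [115.5   2.2  85.5] t 29.5 F [0.9 0.9 0.1] T [-0.043  0.164 -0.024] g 1.0 q [-0.53  0.24  1.73 -0.    1.17  0.98]
  pos [ 453.8 -135.5  284.6] yaw -1.5092 tilt z [ 0.0095 -0.0073 -0.9999]
```

View pics/s28c.png

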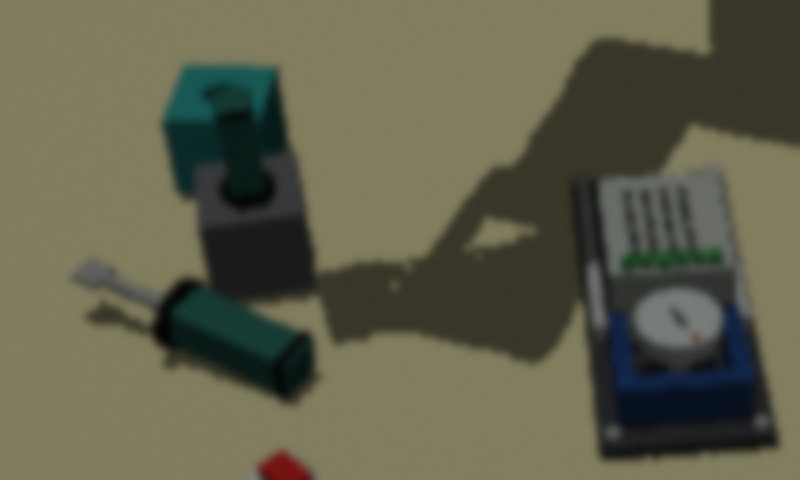

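View pics/t28c.png

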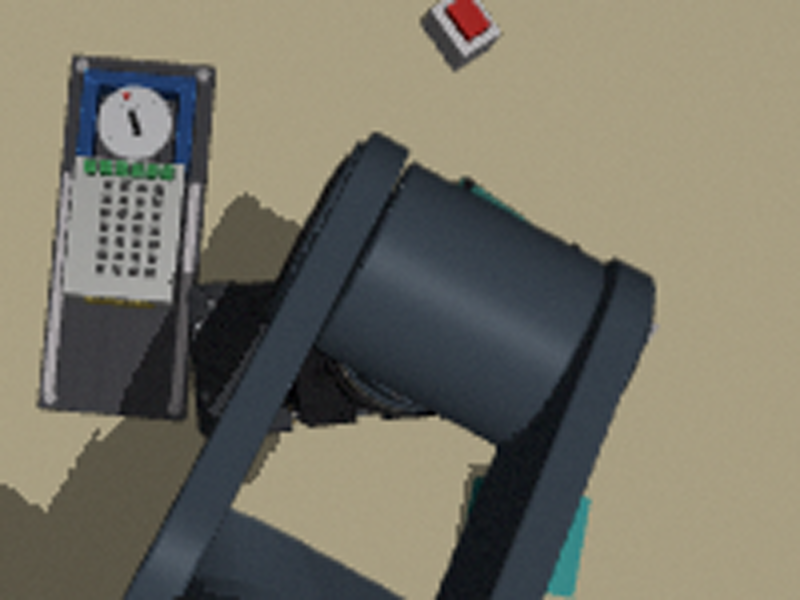

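View pics/wrist28.png

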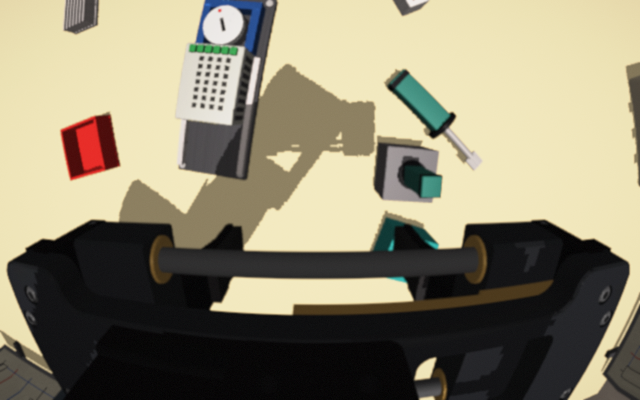

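Final views show:
- The module's front edge meets the blue housing (top crop y≈160).
- The red dot has turned about 67° (1.17 rad) clockwise.
- The driver stands upright in the grey stand.
- The bin, heat sink and switch box are where they were.

The robot is clear, so I'm handing in.

```bash
python3 -c "
from plant import sign_off
print(sign_off())"
```

```text
the job is handed in; nothing more can be done
None
```

I handed the job in at about 30 s of the 70 s allowed. The module is drawn home, the cam is snug and the screwdriver is back upright in the grey stand.

- **Push:** The module slid with about 5 N of drag until the bolt head stopped it, at about 16 N of force.
- **Cam:** I turned it clockwise until three steady torque readings of 0.35 N·m. No reading passed 0.36, against the 0.5 limit.
- **Driver:** I unloaded the blade before lifting it out. The driver's collar rests on the stand at the same height as at pickup.

**Last checks:** The top view shows the module's front edge meeting the housing, though I did not measure the gap precisely. The wrist camera put the cam at about 1.24 rad at full torque. After unloading it was about 1.2 rad (wrist) or 1.17 rad (top view), so it may have sprung back slightly, or the difference is measurement error.

**Torque dip:** During tightening the readings fell back from about 0.3 to 0.17 N·m before rising again. I took this as not yet snug and kept going to a steady 0.35.

**One thing did move:** The oversized look-alike screwdriver, which stood free on the bench, fell over during the module push. The arm was over the dock and never near it, so I left it lying. The bin, heat sink and switch box look unmoved.

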